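Set a roof foot over the hidden rafter

TASK

Find the rafter hidden under the sloping roof sample by pressing on its thin boards with shut fingers (boards without the rafter give way, boards over it stay firm), then lay the steel foot flat on a firm board, its long side running up the slope and its whole base on the boards. Be gentle: never push on the roof with more than 15 N, put the foot down flat and not edge first, and never let its weight down on a board that gives way. Leave the cup, the tape measure and the tape roll where they are.

Things in the scene. Friction and masses are not known exactly. Their poses are not given: they have to be found in the camera images.
- roof_deck: Sloping top of the wooden roof sample, 30 degrees, rising away from the robot. Seven pale boards 180 mm long up the slope, 43 mm wide, at 44 mm pitch (centres at y = -132, -88, -44, 0, 44, 88, 132 mm here) in a flush rim. Origin: middle of the boards' top surface; x up the slope along the boards, y across them to the left, z out of the slope, towards the robot and up.
- board_middle (a point): Middle of the middle board's top at the start (same point and axes as roof_deck). Each board gives way inwards as a whole when pressed: about 4 mm per newton after the first half newton, to a stop at 22 mm. The one or two boards over the rafter are firm: they give 0.5 mm, then about 0.25 mm per newton, from x = -50 to 50 mm.
- roof: The whole roof sample, fixed on the bench: 340 mm wide, 180 mm deep, 45 mm high in front and 145 mm at the back. Origin on the bench under the middle, z up, x away from the robot. Under its boards, unseen, stands one rafter 44 mm wide running up the slope, its middle anywhere from y = -100 to 100 mm.
- foot_web (a point): Middle of the upright web of the steel foot, 41 mm above the foot's underside. The web is 10 mm thick along x, 40 mm wide along y, and rises from the base plate's top (10 mm above the underside) to 82 mm, with a round top. Axes as the foot's: z up from the base, x along the base plate's long side.
- foot: Steel foot of 0.6 to 0.8 kg with a rubber underside, loose: base plate 100 mm (x) by 40 mm (y) by 10 mm with an upright web across its middle. Origin: centre of its underside. It starts upright on the bench, left or right in front of the roof sample.
- cup: Bystander: clear plastic mixing cup, 70 mm wide, 74 mm high, origin under its middle.
- tape_rule: Bystander: pocket tape measure, 35x72x62 mm, origin under its middle.
- paper_tape: Bystander: roll of paper tape, 104 mm across, 24 mm high, lying flat, origin under its middle.

How it is judged:
By the outcome, as a careful person would: the job done as asked, in the order asked, and still so for the second after the job is handed in, with the robot touching nothing.
It also fails if it takes over 54 s, if anything falls off the work surface, if the arm or the gripper's body presses on something with over 40 N, if the wrist force passes 120 N, or if a joint passes its speed limit or range.

ROBOT

A 6-joint arm with a two-finger parallel gripper is mounted at the origin on the work surface; the furniture and walls round the work are solid. World frame = base frame: x ahead of the robot, y to its left, z up, the work surface at z = 0. Lengths are in m, angles in rad, forces in N, time in s.
With the tool pointing down it reaches from about 0.375 to 0.9 m from the base axis. Payload 3.1 kg.
Tool frame: the origin (TCP) lies midway between the tips of the shut fingers; the grasp point (between the pads) lies robot.tcp_to_grasp behind it (robot.tcp_to_grasp is the distance from the TCP to the grasp point, in m); z points along the fingers, y is the direction in which the jaws open and shut (so a half turn about z gives the same grasp; the last joint's range is limited). The gripper opens to 87 mm and grips with 3 to 60 N. Pads are 19 mm wide; open, the fingers measure 117 mm over their backs; the gripper's body (75 mm by 190 mm) begins 51 mm behind the grasp point.
Start: joints at [0.944, 0.527, 1.433, -0, 1.181, -0.178], TCP at [0.271, 0.563, 0.223] pointing down, gripper open.
Joint ranges: [-3.08, 3.08], [-0.75, 2.2], [0.22, 2.44], [-1.43, 4.57], [0, 2.65], [-2.85, 2.85]. Speed limits (rad/s): [2.79, 2.79, 3.14, 3.14, 3.14, 3.14].

INTERFACE

Orientations are given as a unit quaternion [x, y, z, w].
In Python, from rig import robot, cams, nets gives the robot as it stands. The module is installed in compiled form; this text tells all that it offers.
- The arm moves only by the tool play_rows, never from a script. Its argument "commands" is a list of rows, each an object of numbers: "x", "y", "z": the shift along the tool's x, y, z in mm; "spin": the turn about the tool's z in rad. In form: [{"x": .., "y": .., "z": .., "spin": ..}, ...]. A call has 1 to 8 rows; each row shifts and turns the pose as measured when the row begins, along the tool's axes as they then stand; what a row does not reach is not made up. A row lasts 1/10 s, in which the tool goes at most 50 mm and 8.59 degrees, less where a joint would pass 70% of its speed; a pose out of reach is approached as far as the arm can. A call is refused whole if a number of a shift passes 50 or a number of a turn 0.15, either way. A call with a gripper value outside its range is refused whole. "grip" is the opening, from 0 (shut) to 1 (fully open), set as the call begins (left out, the last holds). The fingers move at their own pace and stop on an object; "newtons" is the grip in N (left out, the last holds). Time passes only in rows, so rows that do not move let the fingers close. It gives the time, the measured TCP pose, the force and the opening at its end, in the units of the state.
- robot.get_obs(): the state, without advancing time (a new reading comes with each control period).
- cams.camera(name): name is "scene" or "top" or "wrist"; returns a dict with "img" (400x640x3 uint8, red, green, blue), "fx", "fy", "cx", "cy" (pixels), "world_to_cam" (4x4, takes a point from world to camera coordinates); the wrist camera has in their place "mount" (4x4, takes a point from camera to tool coordinates, whose origin is the TCP and whose axes are the flange's). Camera axes: x right, y up, looking along -z (the intrinsics and any distortion apply to the point x, -y, -z); pixel columns grow to the right and rows downward; lengths in m; the calibration is good to about 2 mm. The wrist camera is an equidistant fisheye: a pixel r from the principal point sees the ray r / f radians off the axis. A picture is of the moment at which its call begins: read the wrist's pose just before it. There is no depth.
- robot.hand_in(): hands the job in, once; it reports no verdict.
Trained networks look in a picture, given as the dict that the camera call returned (one of the last four; its "shot" number tells which), for a name from the list of things; names that differ only in an ending like _2 or _b are one class to them, and where a whole thing is asked for, a point or a joint stands for the part that bears it (a point fixed in the world has none). Each returns a list of dicts, best first, with "conf" (0 to 1); they miss things now and then, are a little off and sometimes report something else, mostly with a low value. They report only what shows in the picture. A call takes as long as a camera call.
- nets.outline_of(picture, name): "region" (400x640 bool, what is visible of it) and "pixel" ([column, row] in pixels, amid what is visible of it).
The state is a dict: "time": time; "q": joint angles; "joint_velocities": joint speeds; "joint_torque": joint torques, N m; "position": TCP position; "tool_rot": TCP orientation; "ft_force": force on the tool from outside, world axes, zero at the start; "moment": the same for the moment, N m; "grip_width": finger opening in m.
Only numpy, scipy, OpenCV 4.12 (cv2) and the standard library are available. Lean on these libraries where they do the work, as an engineer would, in place of code of your own. Each camera call takes 0.05 s, during which the arm holds its last target.

## Working session

There is one attempt and no reset: what is moved stays moved. The work goes in short steps, Python scripts to look and compute and a tool call to move; the robot and the scene stay as the last step left them, time stands still between calls to the robot, and variables do not carry over. Pictures are saved under pics/ and viewed, and the job is handed in when it is done.

Besides the shell and the picture viewer there is one more tool, called after ">>>" as name(argument=value, ...) on one line, values as JSON. play_rows: Moves the arm, as the interface text tells. Its arguments: {"type":"object","properties":{"commands":{"type":"array"},"grip":{"type":"number"},"newtons":{"type":"number"}},"required":["commands"]}

```bash
mkdir -p pics
python3 - <<'E'
from rig import robot,cams,nets
import cv2
o=robot.get_obs();print(o);print(robot.tcp_to_grasp)
for n in ["scene","top","wrist"]:
    p=cams.camera(n);cv2.imwrite(f"pics/{n}0.png",p["img"][:,:,::-1])
    print(n,{k:v for k,v in p.items() if k!="img"})
    for t in ["foot","roof_deck","roof","cup","tape_rule","paper_tape","foot_web"]:
        r=nets.outline_of(p,t)
        print(t,[(round(d["conf"],2),d["pixel"],int(d["region"].sum())) for d in r[:2]])
print(robot.get_obs()["time"])
E
```

```text
{'time': 0.0, 'q': array([ 9.43492075e-01,  5.28483515e-01,  1.43388621e+00, -1.85645635e-05,
        1.18137623e+00, -1.78513285e-01]), 'joint_velocities': array([-0.0004574 , -0.0020928 ,  0.00201025, -0.00112444, -0.00181343,
        0.00057881]), 'joint_torque': array([ 4.55192840e-04, -4.40038705e+01, -1.76589847e+01,  6.33199629e-02,
        5.81745955e-02, -1.44548021e-04]), 'position': array([0.27072869, 0.56252163, 0.22156608]), 'tool_rot': array([ 2.22513468e-01,  9.74929022e-01, -9.93802762e-04, -4.14254077e-04]), 'ft_force': array([ 0.20892531, -0.17323726, -0.08460768]), 'moment': array([ 0.03237999, -0.0859673 , -0.03230444]), 'grip_width': 0.08711755687446265}
0.0187
scene {'fx': 496.68145807941323, 'fy': 496.68145807941323, 'cx': 313.8944645153723, 'cy': 200.5890556602447, 'world_to_cam': array([[ 0.8592185 , -0.51156306, -0.0068416 , -0.38782349],
       [ 0.32570432,  0.53664071,  0.77841727, -0.23167634],
       [-0.39453804, -0.67105885,  0.62770993, -1.08681163],
       [ 0.        ,  0.        ,  0.        ,  1.        ]]), 'shot': 1}
foot [(0.86, [230.0, 182.5]
[... 849 characters left out ...]
.4, 148.3], 13669)]
paper_tape [(0.9, [455.3, 232.5], 980)]
foot_web [(0.84, [201.9, 243.2], 718)]
wrist {'fx': 309.70691628693146, 'fy': 309.70691628693146, 'cx': 318.268425734155, 'cy': 201.71178119406204, 'mount': array([[ 3.99461223e-04,  9.67381996e-01,  2.53321761e-01,
         6.93472586e-02],
       [ 9.99999782e-01, -2.53265327e-04, -6.09725824e-04,
         2.56186869e-04],
       [-5.25680166e-04,  2.53321949e-01, -9.67381886e-01,
        -1.61556407e-01],
       [ 0.00000000e+00,  0.00000000e+00,  0.00000000e+00,
         1.00000000e+00]]), 'shot': 3}
foot []
roof_deck []
roof [(0.52, [36.9, 358.5], 473)]
cup []
tape_rule []
paper_tape [(0.82, [32.5, 355.8], 415)]
foot_web []
1.2
```

View images.

View pics/scene0.png

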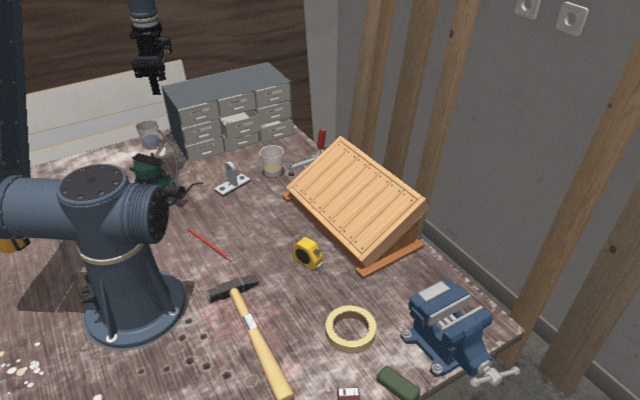

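View pics/top0.png

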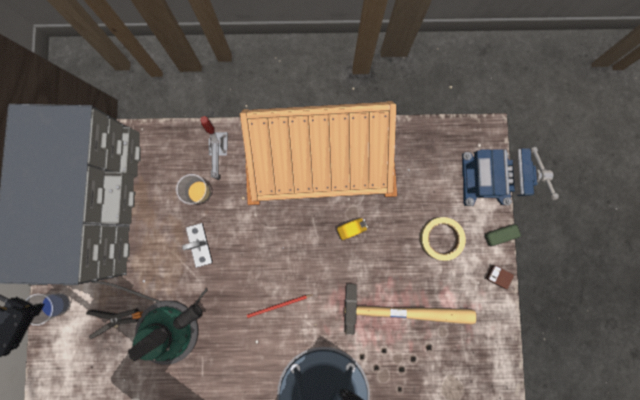

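View pics/wrist0.png

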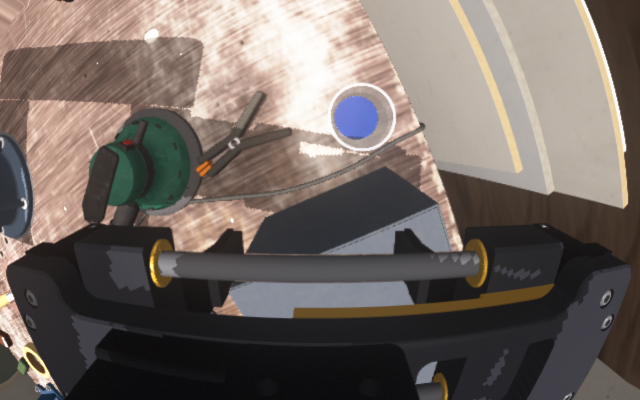

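```bash
cat > h.py <<'E'
from rig import robot,cams,nets
import numpy as np, cv2
from scipy.spatial.transform import Rotation as R
from scipy.optimize import least_squares, minimize
def proj(p,X):
    X=np.atleast_2d(X); c=X@p["world_to_cam"][:3,:3].T+p["world_to_cam"][:3,3]
    return np.c_[p["cx"]+p["fx"]*c[:,0]/-c[:,2], p["cy"]-p["fy"]*c[:,1]/-c[:,2]]
def tri(ps,uvs):
    f=lambda X: np.concatenate([proj(p,X)[0]-uv for p,uv in zip(ps,uvs)])
    r=least_squares(f,[.5,0,.1]); return r.x,np.abs(r.fun).max()
def onz(p,uv,z):
    f=lambda X: proj(p,[X[0],X[1],z])[0]-uv
    return least_squares(f,[.5,0]).x
def big(img,c,w,s):
    x,y=int(c[0]-w/2),int(c[1]-w*3/8); x=max(x,0);y=max(y,0)
    return cv2.resize(img[y:y+int(w*.75),x:x+w],None,fx=s,fy=s,interpolation=cv2.INTER_CUBIC)[:,:,::-1]
E
python3 - <<'E'
from h import *
s=cams.camera("scene");t=cams.camera("top")
import pickle
out={}
for n in ["roof_deck","foot","cup","tape_rule","paper_tape"]:
    for k,p in (("s",s),("t",t)):
        r=nets.outline_of(p,n)
        if r: out[n,k]=r[0]
pickle.dump((s,t,out),open("m.pkl","wb"))
for k,p in (("s",s),("t",t)):
    reg=out["roof_deck",k]["region"].astype(np.uint8)
    c=max(cv2.findContours(reg,0,2)[0],key=cv2.contourArea)
    q=cv2.approxPolyDP(c,8,True)[:,0]; print(k,q.tolist())
    im=p["img"].copy(); cv2.drawContours(im,[c],-1,(0,0,255),1)
    cv2.imwrite(f"pics/deck_{k}.png",big(im,out["roof_deck",k]["pixel"],200,4))
    cv2.imwrite(f"pics/foot_{k}.png",big(p["img"],out["foot",k]["pixel"],100,8))
E
```

```text
s [[340, 135], [286, 188], [367, 266], [428, 205]]
t [[394, 104], [243, 109], [252, 199], [391, 191]]
```

View pics/deck_t.png

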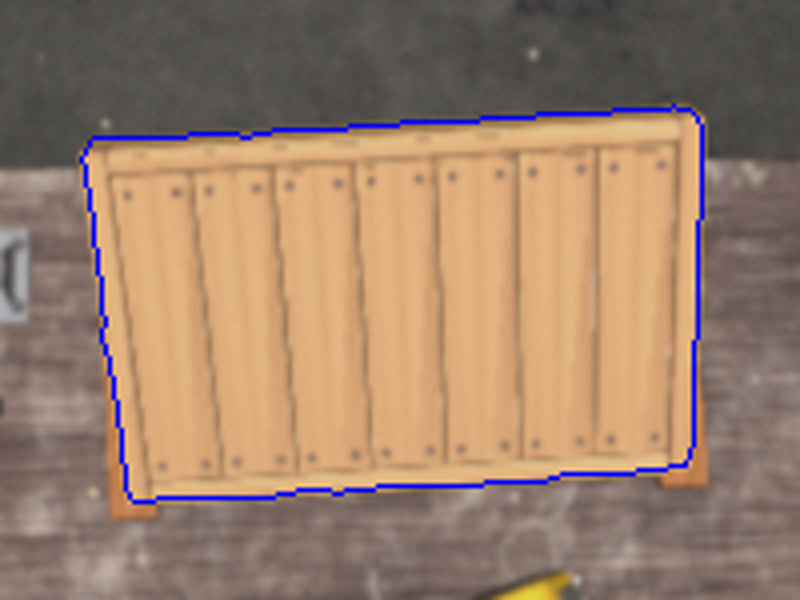

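View pics/deck_s.png

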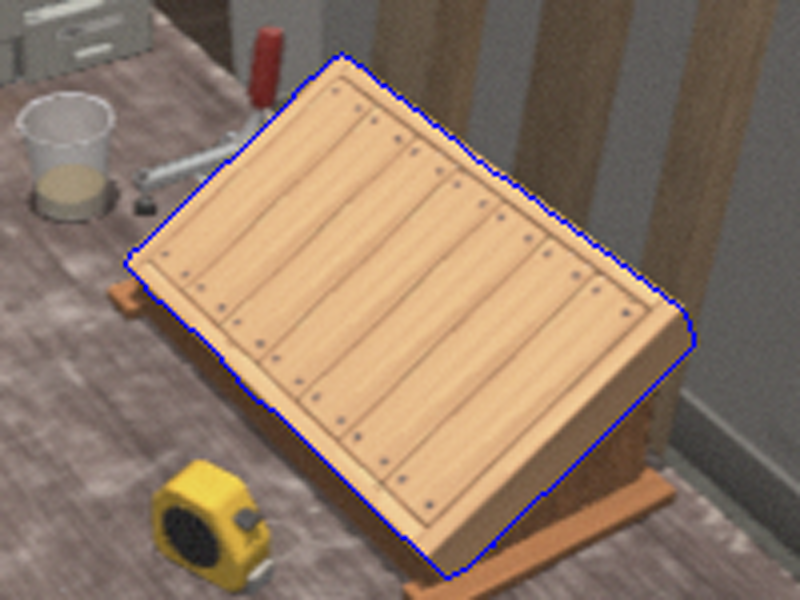

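View pics/foot_t.png

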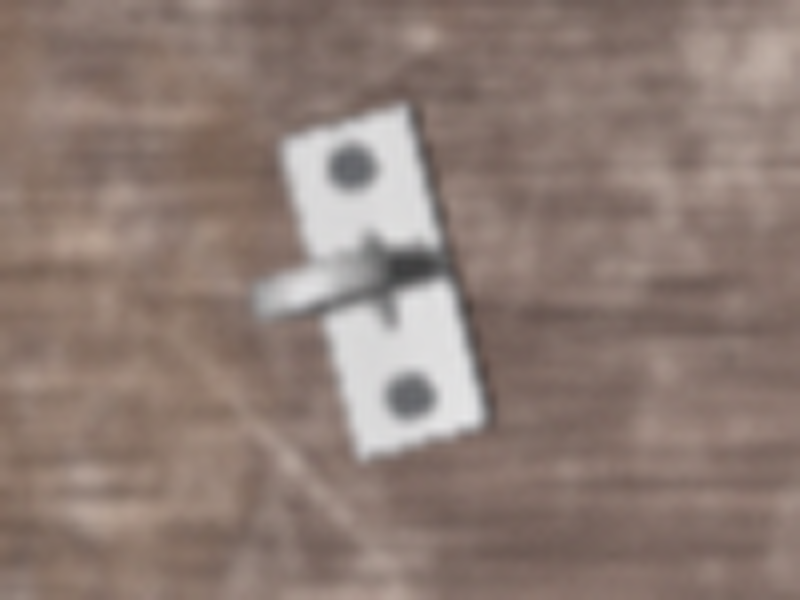

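View pics/foot_s.png

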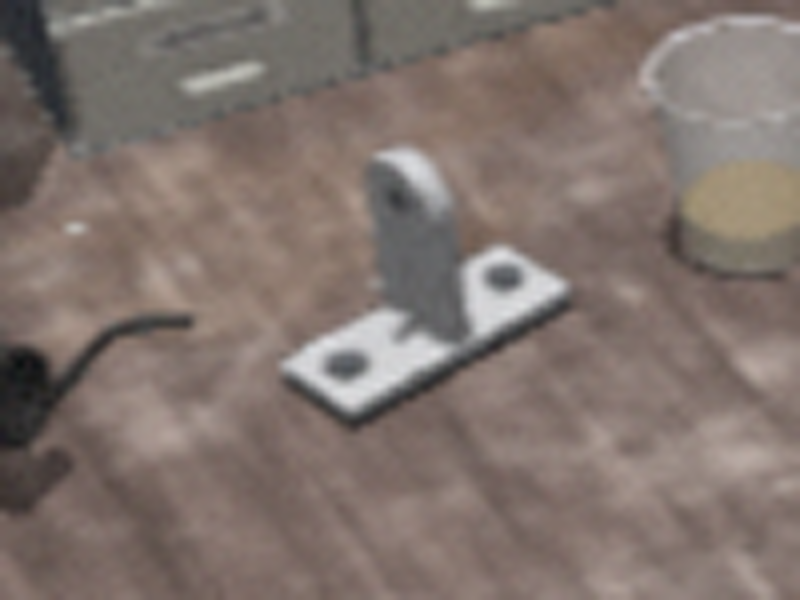

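```bash
cat > fit.py <<'E'
from h import *
import pickle
s,t,out=pickle.load(open("m.pkl","rb"))
z4=lambda a,o,k:(np.array(a,float)+.5)/k-.5+np.array(o)
T=z4([(110,173),(677,143),(668,455),(150,480)],(218,76),4)
S=z4([(340,78),(650,308),(428,527),(148,262)],(254,125),4)
M=np.array([(.09,.154,0),(.09,-.154,0),(-.09,-.154,0),(-.09,.154,0)])
def Tf(v): return R.from_euler("ZY",[v[3],-v[4]])
def res(v):
    P=Tf(v).apply(M)+v[:3]
    return np.concatenate([(proj(t,P)-T).ravel(),(proj(s,P)-S).ravel()])
r=least_squares(res,[.6,0,.1,0,np.pi/6]);print("deck",r.x.round(4),np.degrees(r.x[3:]),r.fun.round(1))
r3=least_squares(lambda u:res([*u[:2],r.x[2],u[2],np.pi/6]),[.6,0,0]);print(r3.x)
for a,b in zip(T,S): print(tri([t,s],[a,b]))
T=z4([(283,138),(408,103),(488,425),(360,460)],(152,210),8)
S=z4([(503,247),(570,290),(350,413),(285,370)],(180,145),8)
F=np.array([(.05,.02,0),(.05,-.02,0),(-.05,-.02,0),(-.05,.02,0)])
def res(v):
    P=R.from_euler("z",v[3]).apply(F)+v[:3]
    return np.concatenate([(proj(t,P)-T).ravel(),(proj(s,P)-S).ravel()])
r=least_squares(res,[.4,.3,.01,0.3]);print("foot top plate",r.x.round(4),r.fun.round(1))
for n in ["cup","tape_rule","paper_tape"]: print(n,onz(t,out[n,"t"]["pixel"],.03))
for uv in [(90,108),(138,128),(128,280)]: print("cab?",uv,onz(t,uv,.2),onz(t,uv,.0))
E
python3 fit.py
```

```text
deck [0.5592 0.0026 0.0809 0.0446 0.5143] [ 2.5545455  29.46628767] [ 0.9  2.2 -1.2  1.7 -0.8 -0.7  0.6  0.6  1.2 -0.7  0.5  0.5  0.8 -0.9
  1.6 -1.7]
[0.55910524 0.00254973 0.04405717]
(array([0.63449105, 0.16393361, 0.120574  ]), np.float64(1.581979390144113))
(array([ 0.6448854 , -0.14884279,  0.12847168]), np.float64(1.1254688380606694))
(array([ 0.48528574, -0.15640842,  0.03659139]), np.float64(0.29118293281817387))
(array([0.47414208, 0.15660242, 0.02840767]), np.float64(1.1059670225249647))
foot top plate [ 0.3592  0.2979 -0.0026  0.2559] [-0.   0.7  0.   0.8 -0.3 -0.3 -0.1 -0.2  0.2 -0.   0.5  0.2  0.5  0.2
  0.  -0.5]
cup [0.49908826 0.30966498]
tape_rule [ 0.39708267 -0.07588475]
paper_tape [ 0.37435784 -0.32084104]
cab? (90, 108) [0.63782509 0.45689557] [0.71041043 0.58147056]
cab? (138, 128) [0.59560207 0.35997032] [0.6564441  0.45758788]
cab? (128, 280) [0.29852842 0.36986374] [0.27674654 0.47023292]
```

Run:
```python
from h import *
import pickle
s,t,out=pickle.load(open("m.pkl","rb"))
cv2.imwrite("pics/cab_s.png",big(s["img"],(230,125),200,4))
cv2.imwrite("pics/cab_t.png",big(t["img"],(100,190),266,3))
```

```text
(no output)
```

View pics/cab_s.png

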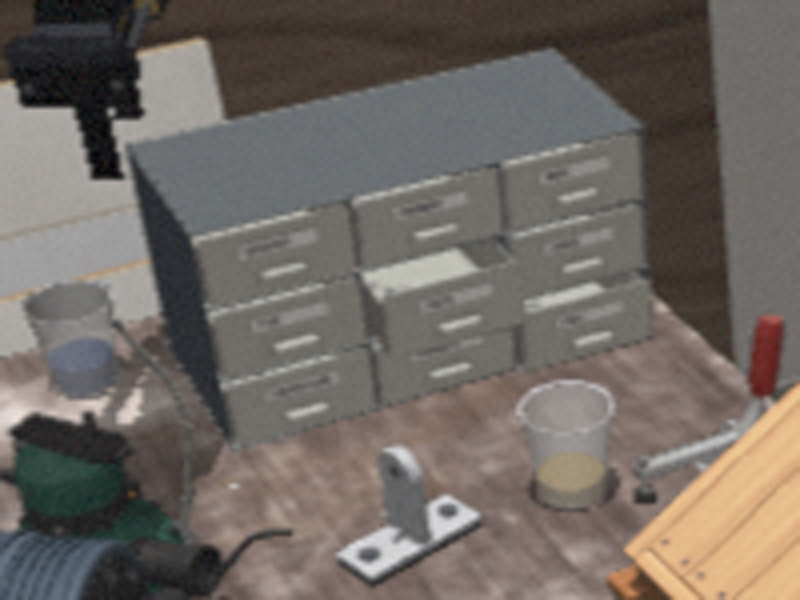

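View pics/cab_t.png

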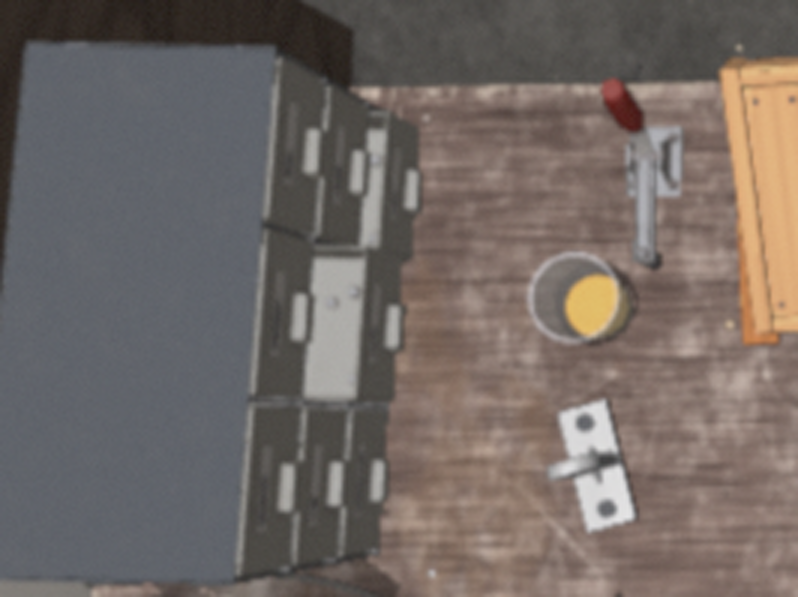

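Run:
```python
from h import *
import pickle
s,t,out=pickle.load(open("m.pkl","rb"))
o=robot.get_obs();x=o["position"];Rm=R.from_quat(o["tool_rot"])
for p,n in((s,"s"),(t,"t")):
    im=p["img"].copy()
    for q in [(0,0,0),(0,.0435,0),(0,-.0435,0)]:
        u=proj(p,x+Rm.apply(q))[0]; print(n,u); cv2.circle(im,tuple(int(round(a)) for a in u),1,(255,0,0),-1)
    print(proj(p,[0,0,0]))
    cv2.imwrite(f"pics/tcp_{n}.png",big(im,proj(p,x)[0],100,8))
```

```text
s [159.73285679  85.41461508]
s [161.98438146  78.85631871]
s [157.3726465   92.28949357]
[[136.65608167 306.46696573]]
t [ 16.09209453 298.18508554]
t [ -4.58335091 288.07568043]
t [ 36.8666763  308.34296405]
[[322.41437135 395.27438554]]
```

View pics/tcp_s.png

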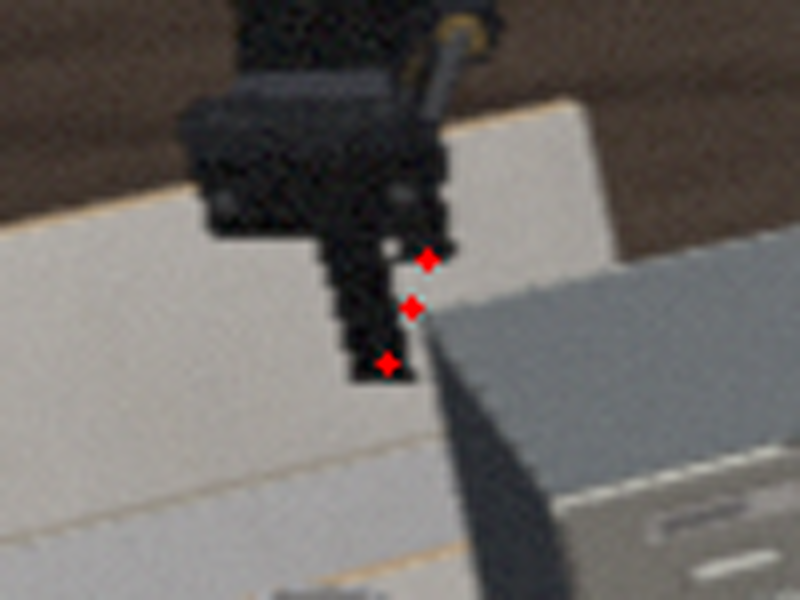

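View pics/tcp_t.png

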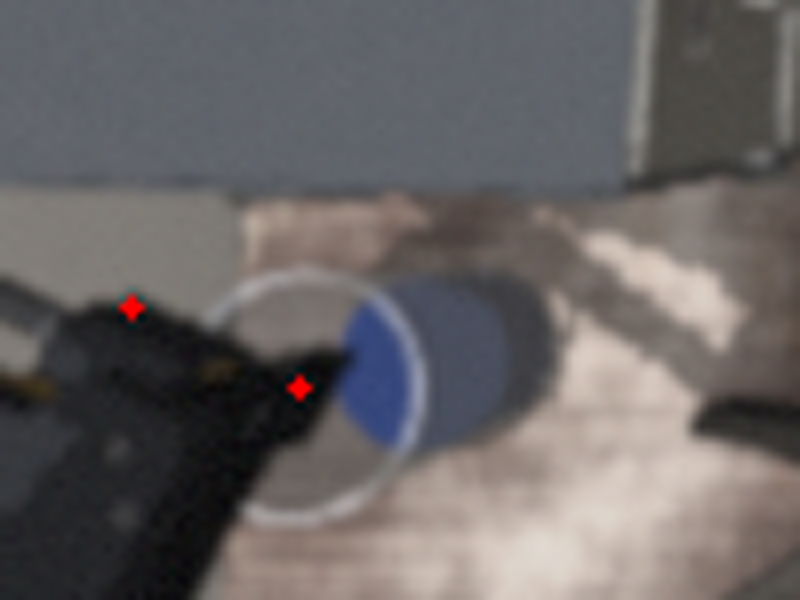

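```bash
cat >> fit.py <<'E'
print("--- each view alone, z fixed")
for p,uv in ((t,T),(s,S)):
    r=least_squares(lambda v:(proj(p,R.from_euler("z",v[2]).apply(F)+[v[0],v[1],.01])-uv).ravel(),[.4,.3,.3]);print("foot",r.x.round(4),r.fun.round(1))
T=z4([(110,173),(677,143),(668,455),(150,480)],(218,76),4)
S=z4([(340,78),(650,308),(428,527),(148,262)],(254,125),4)
for zz in (.081,.095):
  for p,uv in ((t,T),(s,S)):
    r=least_squares(lambda v:(proj(p,Tf([0,0,0,v[2],np.pi/6]).apply(M)+[v[0],v[1],zz])-uv).ravel(),[.6,0,0]);print("deck",zz,r.x.round(4),r.fun.round(1))
  
for p,uv in ((t,T),(s,S)):
    r=least_squares(lambda v:(proj(p,Tf([0,0,0,v[2],np.pi/6]).apply(M)+[v[0],v[1],v[3]])-uv).ravel(),[.6,0,0,.09]);print("deck z free",r.x.round(4),r.fun.round(1))
E
python3 fit.py | sed -n '/---/,$p'
```

```text
--- each view alone, z fixed
foot [0.3601 0.2937 0.2537] [-0.1  0.2  0.2  0.2 -0.  -0.2 -0.1 -0.2]
foot [0.3529 0.2821 0.2676] [-0.2 -0.2  0.4  0.1  0.2  0.4 -0.5 -0.3]
deck 0.081 [0.5613 0.0022 0.0385] [ 1.2  0.9 -0.8  1.2 -1.  -1.4  0.5 -0.9]
deck 0.081 [0.5552 0.0015 0.055 ] [-0.5 -0.3 -0.4  0.7  0.5  0.1  0.3 -0.6]
deck 0.095 [0.5581 0.0023 0.0386] [-0.1  0.3  0.4  0.5  0.1 -0.8 -0.5 -0.2]
deck 0.095 [ 0.5453 -0.0118  0.0497] [-0.5 -1.4  0.6  0.7  0.2  0.9 -0.5 -1.2]
deck z free [0.5582 0.0023 0.0386 0.0947] [-0.1  0.3  0.4  0.6  0.1 -0.8 -0.5 -0.2]
deck z free [0.555  0.0011 0.0549 0.0814] [-0.5 -0.3 -0.3  0.7  0.5  0.1  0.3 -0.6]
```

```bash
cat > cab.py <<'E'
from h import *
import pickle
s,t,out=pickle.load(open("m.pkl","rb"))
print(tri([t,s],[(79,282.5),(178,108.6)]),tri([t,s],[(91.6,105),(291,82)]),tri([t,s],[(126.5,273),(188,161)]))
print(onz(t,(126.5,273),0),onz(t,(139,133),0))
for z in (.15,.17,.19,.21,.23): print(z,onz(t,(79,282.5),z),onz(t,(91.6,105),z))
o=robot.get_obs()
E
python3 cab.py
cat >> h.py <<'E'
def goto(tx,ty,tz,yaw=None):
    o=robot.get_obs();Rm=R.from_quat(o["tool_rot"]).as_matrix()
    d=Rm.T@(np.array([tx,ty,tz])-o["position"])*1000
    psi=np.arctan2(Rm[1,1],Rm[0,1])
    print("t",o["time"],"pos",o["position"].round(4),"F",o["ft_force"].round(2),"w",round(o["grip_width"],4),"psi",psi.round(4),"q",o["q"].round(2))
    print("xyz_tool",d.round(1), "spin",None if yaw is None else round((psi-yaw+np.pi)%(2*np.pi)-np.pi,3))
E
python3 -c "
from h import *
goto(.558,.0023,.16,np.pi/2+.0386)"
```

```text
(array([0.29176282, 0.47523387, 0.18168856]), np.float64(1.2048949467414332)) (array([0.65160307, 0.46873786, 0.17679313]), np.float64(0.7631906392870746)) (array([0.29136153, 0.47386646, 0.00342813]), np.float64(1.5555541850525572))
[0.29366601 0.47445973] [0.64342721 0.4546555 ]
0.15 [0.28956558 0.49465222] [0.66252287 0.48491157]
0.17 [0.29183523 0.48202275] [0.65509397 0.4725354 ]
0.19 [0.29410489 0.46939329] [0.64766506 0.46015924]
0.21 [0.29637454 0.45676382] [0.64023616 0.44778308]
0.23 [0.2986442  0.44413436] [0.63280726 0.43540691]
t 1.8 pos [0.2711 0.5631 0.2226] F [-0.28 -0.32 -0.03] w 0.0869 psi 1.1219 q [ 0.94  0.53  1.43  0.    1.18 -0.18]
xyz_tool [-501.8 -380.8   62.5] spin -0.487
```

>>> play_rows(commands=[{"z":-25,"spin":-0.122},{"z":-25,"spin":-0.122},{"z":-25,"spin":-0.122},{"z":-10,"spin":-0.122}], grip=0, newtons=20)

```text
invalid input
```

```bash
python3 -c "
from h import *
goto(.500,.0023,.25,np.pi/2+.0386)"
```

```text
t 1.8 pos [0.2711 0.5631 0.2226] F [-0.28 -0.32 -0.03] w 0.0869 psi 1.1219 q [ 0.94  0.53  1.43  0.    1.18 -0.18]
xyz_tool [-449.6 -405.9  -27.5] spin -0.487
```

>>> play_rows(commands=[{"x":0,"y":0,"z":-25,"spin":-0.122},{"x":0,"y":0,"z":-25,"spin":-0.122},{"x":0,"y":0,"z":-25,"spin":-0.122},{"x":0,"y":0,"z":-10,"spin":-0.122}], grip=0, newtons=20)

```text
time: 2.2
position: [0.2702, 0.5618, 0.3074]
tool_rot: [-0.029, 1.0, -0.003, -0.002]
ft_force: [0.8, -0.1, 0.5]
grip_width: 0.0631
```

```bash
python3 -c "
from h import *
goto(.500,.0023,.25,np.pi/2+.0386)"
```

```text
t 2.2 pos [0.2702 0.5618 0.3074] F [ 0.78 -0.06  0.53] w 0.0631 psi 1.6284 q [ 0.94  0.45  1.33  0.    1.37 -0.68]
xyz_tool [-197.5 -571.4   59.7] spin 0.019
```

>>> play_rows(commands=[{"x":-16,"y":-47,"z":0,"spin":0},{"x":-16,"y":-47,"z":0,"spin":0},{"x":-16,"y":-47,"z":0,"spin":0},{"x":-16,"y":-47,"z":0,"spin":0},{"x":-16,"y":-47,"z":0,"spin":0},{"x":-16,"y":-47,"z":0,"spin":0},{"x":-16,"y":-47,"z":0,"spin":0},{"x":-16,"y":-47,"z":0,"spin":0.02}])

```text
time: 3.0
position: [0.4237, 0.1957, 0.3111]
tool_rot: [-0.027, 1.0, 0.002, 0.003]
ft_force: [0.1, -0.8, -0.3]
grip_width: 0.003
```

>>> play_rows(commands=[{"x":-18,"y":-47,"z":0,"spin":0},{"x":-18,"y":-47,"z":0,"spin":0},{"x":-18,"y":-47,"z":10,"spin":0},{"x":-18,"y":-40,"z":20,"spin":0},{"x":0,"y":0,"z":0,"spin":0}])

```text
time: 3.5
position: [0.5081, 0.0127, 0.2831]
tool_rot: [-0.023, 1.0, 0.001, 0.008]
ft_force: [-0.2, -0.1, -0.7]
grip_width: 0.0007
```

Run:
```python
from h import *
goto(.558,.0023,.2,np.pi/2+.0386)
o=robot.get_obs();w=cams.camera("wrist");w["o"]=o
import pickle;pickle.dump(w,open("w1.pkl","wb"));cv2.imwrite("pics/w1.png",w["img"][:,:,::-1])
```

```text
t 3.5 pos [0.5081 0.0127 0.2831] F [-0.25 -0.14 -0.67] w 0.0007 psi 1.6165 q [-0.2   0.29  1.65  0.01  1.18 -1.82]
xyz_tool [-48.  -12.8  83.8] spin 0.007
```

View pics/w1.png

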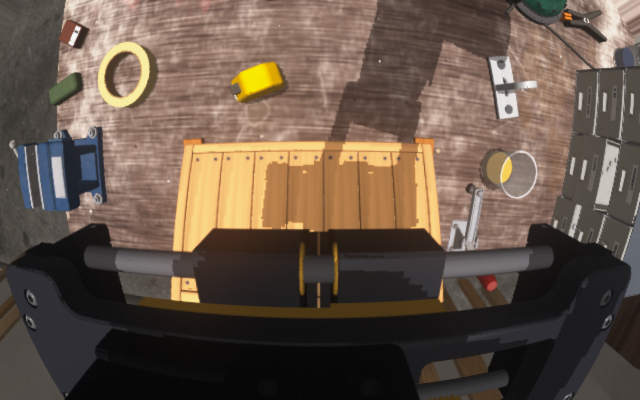

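```bash
cat >> h.py <<'E'
def wproj(w,X,o=None):
    o=o or w["o"];X=np.atleast_2d(X)
    P=(X-o["position"])@R.from_quat(o["tool_rot"]).as_matrix()
    c=(P-w["mount"][:3,3])@w["mount"][:3,:3]
    v=c*[1,-1,-1]; th=np.arctan2(np.hypot(v[:,0],v[:,1]),v[:,2]); ph=np.arctan2(v[:,1],v[:,0])
    return np.c_[w["cx"]+w["fx"]*th*np.cos(ph),w["cy"]+w["fy"]*th*np.sin(ph)]
def deckpts(x,y,z,yaw,P): return R.from_euler("ZY",[yaw,-np.pi/6]).apply(P)+[x,y,z]
def ov(im,uv,c): 
    for u in uv: cv2.circle(im,tuple(int(round(a*2)) for a in u),2,c,-1)
E
cat > ovl.py <<'E'
from h import *
import pickle
w=pickle.load(open("w1.pkl","rb"))
im=cv2.resize(w["img"],None,fx=2,fy=2,interpolation=cv2.INTER_CUBIC)
L=np.array([(-.09,(i-3.5)*.044,0) for i in range(8)]+[(-.05,(i-3.5)*.044,0) for i in range(8)])
ov(im,wproj(w,deckpts(.558,.0023,.0947,.0386,L)),(255,0,0))
F=np.array([(.05,.02,.01),(.05,-.02,.01),(-.05,-.02,.01),(-.05,.02,.01)])
ov(im,wproj(w,R.from_euler("z",.254).apply(F)+[.36,.294,0]),(0,0,255))
W=np.array([(0.005,.02,.062),(0.005,-.02,.062),(0.005,0,.082)])
ov(im,wproj(w,R.from_euler("z",.254).apply(W)+[.36,.294,0]),(0,255,0))
cv2.imwrite("pics/ov1.png",im[200:460,330:920,::-1]);cv2.imwrite("pics/ov2.png",cv2.resize(im[90:250,940:1100,::-1],None,fx=3,fy=3))
E
python3 ovl.py
```

```text
(no output)
```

View pics/ov1.png

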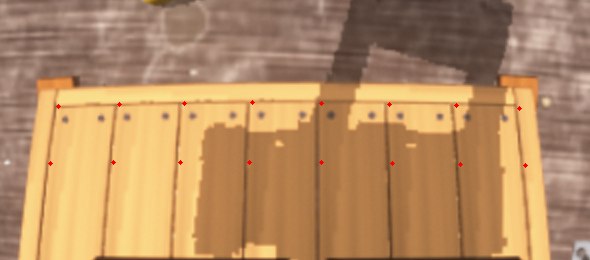

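View pics/ov2.png

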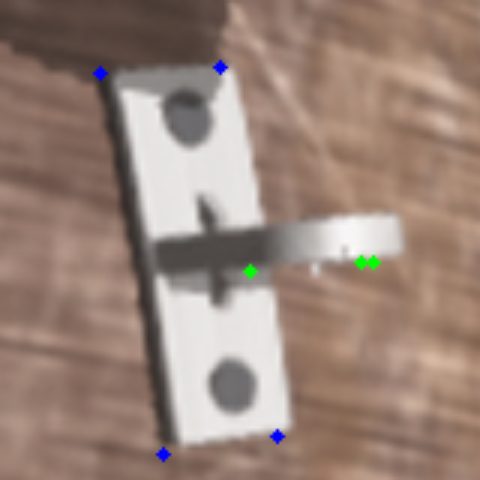

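>>> play_rows(commands=[{"x":-25,"y":-6,"z":45,"spin":0.007},{"x":-25,"y":-6,"z":45,"spin":0},{"x":0,"y":0,"z":45,"spin":0},{"x":0,"y":0,"z":26,"spin":0},{"x":0,"y":0,"z":0,"spin":0},{"x":0,"y":0,"z":0,"spin":0}])

```text
time: 4.15
position: [0.5634, 0.011, 0.1278]
tool_rot: [-0.022, 1.0, 0.002, 0.013]
ft_force: [0.7, -0.2, 0.3]
grip_width: 0.0005
```

```bash
cat >> h.py <<'E'
def deckgo(y,z,x=0.0):
    p=deckpts(.558,.0023,.0947,.0386,np.array([[x,y,0]]))[0]; goto(p[0],p[1],z,np.pi/2+.0386)
E
python3 -c "
from h import *
deckgo(0,.102)"
```

```text
t 4.15 pos [0.5634 0.011  0.1278] F [ 0.68 -0.16  0.25] w 0.0005 psi 1.614 q [-0.18  0.57  1.7   0.01  0.85 -1.81]
xyz_tool [ 6.4 -8.6 25.7] spin 0.005
```

>>> play_rows(commands=[{"x":6,"y":-8,"z":10,"spin":0},{"x":0,"y":0,"z":8,"spin":0},{"x":0,"y":0,"z":0,"spin":0}])

```text
time: 4.45
position: [0.5597, 0.0032, 0.1132]
tool_rot: [-0.023, 1.0, 0.001, 0.017]
ft_force: [-0.3, -0.1, -0.6]
grip_width: 0.0
```

```bash
python3 -c "
from h import *
deckgo(0,.102)
print(R.from_quat(robot.get_obs()['tool_rot']).as_matrix()[:,2])"
```

```text
t 4.45 pos [0.5597 0.0032 0.1132] F [-0.28 -0.12 -0.57] w 0.0 psi 1.6162 q [-0.2   0.58  1.72  0.01  0.8  -1.83]
xyz_tool [ 2.2 -0.9 11.1] spin 0.007
[ 0.0343115   0.00323458 -0.99940595]
```

>>> play_rows(commands=[{"x":2,"y":-1,"z":5,"spin":0},{"x":0,"y":0,"z":3,"spin":0},{"x":0,"y":0,"z":0,"spin":0}])

```text
time: 4.75
position: [0.5589, 0.0016, 0.1062]
tool_rot: [-0.022, 1.0, 0.001, 0.019]
ft_force: [-0.5, 0.1, 0.5]
grip_width: 0.0004
```

>>> play_rows(commands=[{"x":0,"y":0,"z":2,"spin":0},{"x":0,"y":0,"z":0,"spin":0}])

```text
time: 4.95
position: [0.5592, 0.0015, 0.1043]
tool_rot: [-0.022, 1.0, 0.001, 0.019]
ft_force: [-0.2, 0.1, -0.2]
grip_width: 0.0001
```

>>> play_rows(commands=[{"x":0,"y":0,"z":2,"spin":0},{"x":0,"y":0,"z":0,"spin":0}])

```text
time: 5.15
position: [0.5596, 0.0015, 0.1023]
tool_rot: [-0.022, 1.0, 0.001, 0.019]
ft_force: [-0.3, 0.1, 0.5]
grip_width: 0.0003
```

>>> play_rows(commands=[{"x":0,"y":0,"z":1.5,"spin":0},{"x":0,"y":0,"z":0,"spin":0}])

```text
time: 5.35
position: [0.56, 0.0015, 0.1009]
tool_rot: [-0.022, 1.0, 0.001, 0.02]
ft_force: [-0.2, -0.4, 1.2]
grip_width: 0.0004
```

>>> play_rows(commands=[{"x":0,"y":0,"z":1.5,"spin":0},{"x":0,"y":0,"z":0,"spin":0}])

```text
time: 5.55
position: [0.5604, 0.0015, 0.0995]
tool_rot: [-0.022, 1.0, 0.001, 0.02]
ft_force: [0.4, 0.2, 2.4]
grip_width: 0.0004
```

>>> play_rows(commands=[{"x":0,"y":0,"z":1.5,"spin":0},{"x":0,"y":0,"z":0,"spin":0}])

```text
time: 5.75
position: [0.5608, 0.0015, 0.0982]
tool_rot: [-0.022, 1.0, 0.001, 0.021]
ft_force: [-0.3, 0.3, 1.7]
grip_width: 0.0004
```

>>> play_rows(commands=[{"x":0,"y":0,"z":1.5,"spin":0},{"x":0,"y":0,"z":0,"spin":0}])

```text
time: 5.95
position: [0.5612, 0.0014, 0.0968]
tool_rot: [-0.022, 1.0, 0.001, 0.021]
ft_force: [-0.6, -0.4, 2.0]
grip_width: 0.0005
```

>>> play_rows(commands=[{"x":2,"y":0,"z":-12,"spin":0},{"x":0,"y":44,"z":0,"spin":0},{"x":0,"y":0,"z":0,"spin":0},{"x":0,"y":0,"z":0,"spin":0}])

```text
time: 6.35
position: [0.5563, 0.0457, 0.1104]
tool_rot: [-0.022, 1.0, 0.0, 0.021]
ft_force: [0.6, -0.2, 0.6]
grip_width: 0.0005
```

```bash
python3 -c "
from h import *
deckgo(0.044,.102)"
```

```text
t 6.35 pos [0.5563 0.0457 0.1104] F [ 0.56 -0.17  0.58] w 0.0005 psi 1.6142 q [-0.12  0.58  1.73  0.01  0.78 -1.74]
xyz_tool [0.3 0.6 8.3] spin 0.005
```

>>> play_rows(commands=[{"x":0,"y":0,"z":6,"spin":0},{"x":0,"y":0,"z":3,"spin":0},{"x":0,"y":0,"z":2,"spin":0},{"x":0,"y":0,"z":0,"spin":0}])

```text
time: 6.75
position: [0.5573, 0.0448, 0.0999]
tool_rot: [-0.02, 1.0, 0.001, 0.022]
ft_force: [-0.8, 2.1, 6.2]
grip_width: 0.0003
```

>>> play_rows(commands=[{"x":0,"y":0,"z":1.5,"spin":0},{"x":0,"y":0,"z":0,"spin":0}])

```text
time: 6.95
position: [0.5575, 0.0449, 0.0996]
tool_rot: [-0.019, 1.0, 0.002, 0.022]
ft_force: [-2.5, 2.4, 7.5]
grip_width: 0.0004
```

>>> play_rows(commands=[{"x":0,"y":0,"z":-12,"spin":0},{"x":0,"y":44,"z":0,"spin":0},{"x":0,"y":0,"z":0,"spin":0},{"x":0,"y":0,"z":0,"spin":0}])

```text
time: 7.35
position: [0.5567, 0.0873, 0.1133]
tool_rot: [-0.017, 1.0, 0.002, 0.023]
ft_force: [0.9, -0.1, -0.7]
grip_width: 0.0002
```

```bash
python3 -c "
from h import *
deckgo(0.088,.102)"
```

```text
t 7.35 pos [0.5567 0.0873 0.1133] F [ 0.91 -0.11 -0.71] w 0.0002 psi 1.6056 q [-0.05  0.58  1.72  0.01  0.79 -1.66]
xyz_tool [ 2.5  3.  11.2] spin -0.004
```

>>> play_rows(commands=[{"x":2,"y":3,"z":7,"spin":0},{"x":0,"y":0,"z":4,"spin":0},{"x":0,"y":0,"z":2,"spin":0},{"x":0,"y":0,"z":0,"spin":0}])

```text
time: 7.75
position: [0.5559, 0.0889, 0.1001]
tool_rot: [-0.016, 1.0, 0.002, 0.023]
ft_force: [-2.0, 3.6, 6.8]
grip_width: 0.0002
```

>>> play_rows(commands=[{"x":0,"y":0,"z":2,"spin":0},{"x":0,"y":0,"z":0,"spin":0}])

```text
time: 7.95
position: [0.5563, 0.089, 0.0995]
tool_rot: [-0.014, 1.0, 0.003, 0.024]
ft_force: [-2.6, 2.4, 7.9]
grip_width: 0.0
```

>>> play_rows(commands=[{"x":0,"y":0,"z":-40,"spin":0},{"x":0,"y":0,"z":-45,"spin":0},{"x":20,"y":30,"z":-45,"spin":-0.07},{"x":40,"y":28,"z":-20,"spin":-0.07},{"x":40,"y":28,"z":0,"spin":-0.07},{"x":35,"y":35,"z":0,"spin":0},{"x":0,"y":35,"z":0,"spin":0}], grip=1)

```text
time: 8.65
position: [0.393, 0.214, 0.2404]
tool_rot: [-0.116, 0.993, -0.0, 0.023]
ft_force: [0.4, -0.6, -0.1]
grip_width: 0.0485
```

```bash
python3 -c "
from h import *
goto(.36,.294,.16,np.pi/2+.254)"
```

```text
t 8.65 pos [0.393  0.214  0.2404] F [ 0.43 -0.58 -0.07] w 0.0485 psi 1.8036 q [ 0.25  0.25  1.87 -0.01  0.99 -1.55]
xyz_tool [17.3 86.  79.2] spin -0.021
```

>>> play_rows(commands=[{"x":0,"y":40,"z":0,"spin":-0.02},{"x":0,"y":35,"z":0,"spin":0},{"x":0,"y":0,"z":0,"spin":0}])

```text
time: 8.95
position: [0.3721, 0.2902, 0.2399]
tool_rot: [-0.127, 0.992, -0.0, 0.023]
ft_force: [-0.3, -0.4, -0.4]
grip_width: 0.0721
```

```bash
cat > wl.py <<'E'
from h import *
import pickle,sys
n=sys.argv[1]
o=robot.get_obs();w=cams.camera("wrist");w["o"]=o
r=nets.outline_of(w,"foot"); print([(d["conf"],d["pixel"]) for d in r])
pickle.dump(w,open(n+".pkl","wb"))
goto(.36,.294,.16,np.pi/2+.254)
im=cv2.resize(w["img"],None,fx=2,fy=2,interpolation=cv2.INTER_CUBIC)
F=np.array([(.05,.02,.01),(.05,-.02,.01),(-.05,-.02,.01),(-.05,.02,.01)])
uv=wproj(w,R.from_euler("z",.254).apply(F)+[.36,.294,0]);ov(im,uv,(0,0,255))
c=(uv.mean(0)*2).astype(int);x=max(c[0]-200,0);y=max(c[1]-150,0);print("crop",x,y)
cv2.imwrite(f"pics/{n}.png",cv2.resize(im[y:y+300,x:x+400,::-1],None,fx=2,fy=2))
E
python3 wl.py w2
```

```text
[(0.85, [329.8, 155.7])]
t 9.05 pos [0.3727 0.2876 0.2396] F [ 0.08 -0.43 -0.28] w 0.0804 psi 1.8234 q [ 0.43  0.28  1.81 -0.02  1.01 -1.38]
xyz_tool [14.2 10.  78.9] spin -0.001
crop 448 168
```

View pics/w2.png

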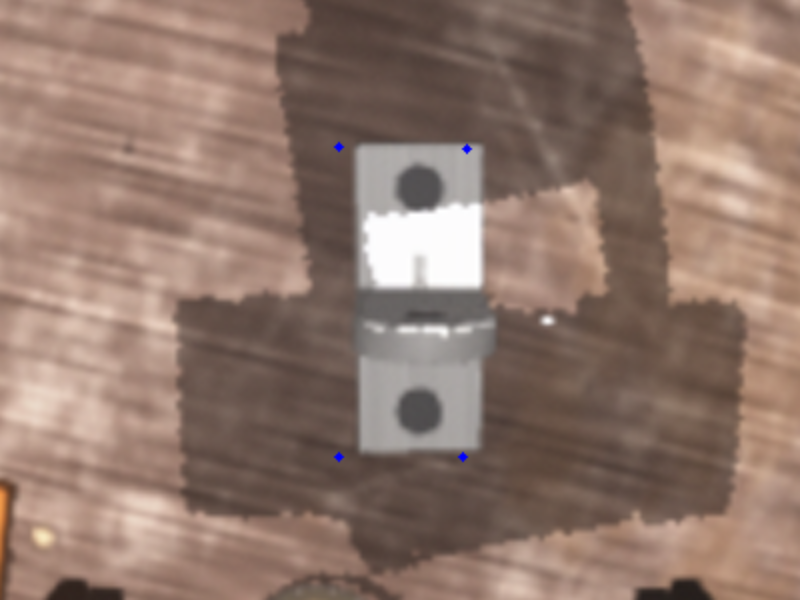

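```bash
cat > ff.py <<'E'
from h import *
import pickle
w=pickle.load(open("w2.pkl","rb"))
C=(np.array([(356,146),(482,144),(480,452),(358,452)])+np.array([448,168])*2)/4
F=np.array([(-.05,-.02,.01),(-.05,.02,.01),(.05,.02,.01),(.05,-.02,.01)])
def f(v): return (wproj(w,R.from_euler("z",v[2]).apply(F)+[v[0],v[1],v[3] if len(v)>3 else 0])-C).ravel()
r=least_squares(f,[.36,.29,.25]);print(r.x,r.fun.round(1))
r2=least_squares(f,[.36,.29,.25,0]);print("free z",r2.x,r2.fun.round(1))
x=r.x;goto(x[0],x[1],.12,np.pi/2+x[2]); print(wproj(w,[[0,0,0]]) is None)
print(R.from_quat(robot.get_obs()['tool_rot']).as_matrix().round(3))
E
python3 ff.py
```

```text
[0.35773912 0.29942954 0.26298212] [-0.4 -0.4  0.3  0.   0.1  0.1  0.   0.3]
free z [ 0.35811791  0.29960325  0.26296648 -0.00262275] [-0.3 -0.2  0.2  0.3 -0.  -0.1  0.1  0. ]
t 9.05 pos [0.3727 0.2876 0.2396] F [ 0.08 -0.43 -0.28] w 0.0804 psi 1.8234 q [ 0.43  0.28  1.81 -0.02  1.01 -1.38]
xyz_tool [ 16.8  16.2 118.8] spin -0.01
False
[[-0.967 -0.25   0.045]
 [-0.25   0.968  0.003]
 [-0.045 -0.008 -0.999]]
```

>>> play_rows(commands=[{"x":8,"y":8,"z":40,"spin":-0.01},{"x":8,"y":8,"z":40,"spin":0},{"x":0,"y":0,"z":38,"spin":0},{"x":0,"y":0,"z":0,"spin":0}])

```text
time: 9.45
position: [0.3641, 0.2959, 0.1192]
tool_rot: [-0.128, 0.991, -0.001, 0.026]
ft_force: [0.2, -0.1, -0.5]
grip_width: 0.087
```

```bash
cat > g.py <<'E'
import sys
from h import *
goto(*[float(a) for a in sys.argv[1:]])
E
python3 g.py .3577 .2994 .0225 1.834
```

```text
t 9.45 pos [0.3641 0.2959 0.1192] F [ 0.2  -0.13 -0.55] w 0.087 psi 1.8271 q [ 0.46  0.48  1.95 -0.03  0.66 -1.35]
xyz_tool [10.3  5.9 96.3] spin -0.007
```

>>> play_rows(commands=[{"x":10,"y":6,"z":10,"spin":-0.007},{"x":0,"y":0,"z":30,"spin":0},{"x":0,"y":0,"z":30,"spin":0},{"x":0,"y":0,"z":18,"spin":0},{"x":0,"y":0,"z":0,"spin":0}])

```text
time: 9.95
position: [0.3662, 0.2965, 0.0342]
tool_rot: [-0.127, 0.991, -0.001, 0.031]
ft_force: [-0.3, 0.2, 0.4]
grip_width: 0.0873
```

```bash
python3 g.py .3577 .2994 .0225 1.834
```

```text
t 9.95 pos [0.3662 0.2965 0.0342] F [-0.29  0.19  0.4 ] w 0.0873 psi 1.8249 q [ 0.46  0.66  2.   -0.05  0.43 -1.32]
xyz_tool [ 8.2  5.  11.1] spin -0.009
```

>>> play_rows(commands=[{"x":8,"y":5,"z":4,"spin":-0.009},{"x":1,"y":1,"z":7,"spin":0},{"x":0,"y":0,"z":0,"spin":0}])

```text
time: 10.25
position: [0.3593, 0.3002, 0.0256]
tool_rot: [-0.13, 0.991, -0.0, 0.034]
ft_force: [0.1, -0.5, 0.5]
grip_width: 0.0873
```

```bash
python3 g.py .3577 .2994 .0225 1.834; python3 wl.py w3
```

```text
t 10.25 pos [0.3593 0.3002 0.0256] F [ 0.08 -0.49  0.55] w 0.0873 psi 1.8319 q [ 0.47  0.68  2.01 -0.06  0.39 -1.3 ]
xyz_tool [ 1.9 -0.4  3. ] spin -0.002
[(0.67, [315.8, 217.1])]
t 10.35 pos [0.3593 0.3003 0.0258] F [-0.76 -0.85 -0.76] w 0.0869 psi 1.8319 q [ 0.47  0.68  2.01 -0.06  0.39 -1.3 ]
xyz_tool [  -8.1   -7.5 -133.8] spin 0.007
crop 415 303
```

View pics/w3.png

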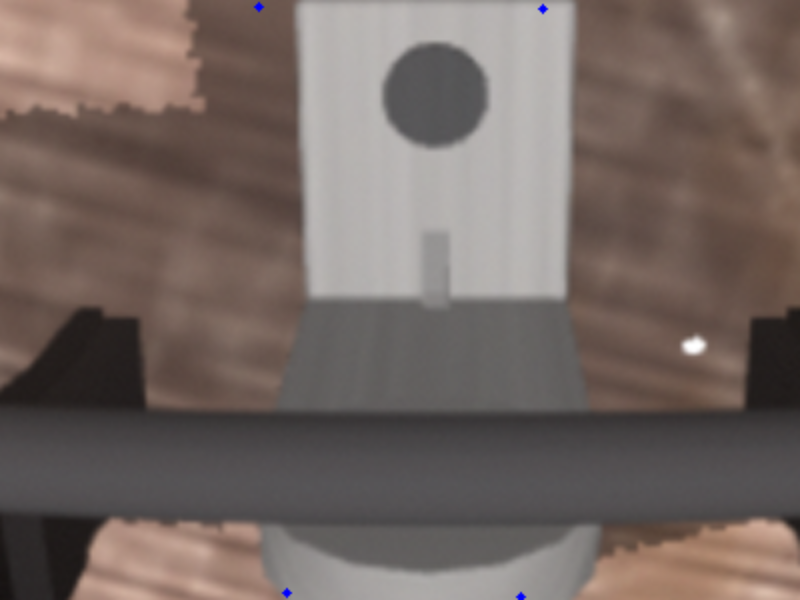

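>>> play_rows(commands=[{"x":2,"y":-1,"z":3,"spin":0},{"x":0,"y":0,"z":0,"spin":0}])

```text
time: 10.55
position: [0.3581, 0.2991, 0.0234]
tool_rot: [-0.131, 0.991, 0.0, 0.035]
ft_force: [-0.6, -0.7, 0.4]
grip_width: 0.0866
```

>>> play_rows(commands=[{"x":0,"y":0,"z":0,"spin":0},{"x":0,"y":0,"z":0,"spin":0},{"x":0,"y":0,"z":0,"spin":0},{"x":0,"y":0,"z":0,"spin":0},{"x":0,"y":0,"z":0,"spin":0}], grip=0, newtons=30)

```text
time: 11.05
position: [0.3583, 0.2993, 0.0236]
tool_rot: [-0.131, 0.991, 0.0, 0.035]
ft_force: [0.1, -0.3, -0.8]
grip_width: 0.055
```

```bash
python3 g.py .3577 .2994 .0225 1.834
```

```text
t 11.05 pos [0.3583 0.2993 0.0236] F [ 0.14 -0.31 -0.8 ] w 0.055 psi 1.8327 q [ 0.47  0.68  2.02 -0.06  0.38 -1.3 ]
xyz_tool [0.6 0.3 1.1] spin -0.001
```

>>> play_rows(commands=[{"x":0,"y":0,"z":0,"spin":0},{"x":0,"y":0,"z":0,"spin":0},{"x":0,"y":0,"z":0,"spin":0},{"x":0,"y":0,"z":0,"spin":0},{"x":0,"y":0,"z":0,"spin":0}])

```text
time: 11.55
position: [0.3583, 0.2991, 0.0236]
tool_rot: [-0.131, 0.991, 0.0, 0.035]
ft_force: [-0.2, -0.9, -0.0]
grip_width: 0.0397
```

>>> play_rows(commands=[{"x":0,"y":0,"z":-5,"spin":0},{"x":0,"y":0,"z":-15,"spin":0},{"x":0,"y":0,"z":-30,"spin":0}])

```text
time: 11.85
position: [0.3509, 0.2965, 0.0705]
tool_rot: [-0.13, 0.991, -0.002, 0.028]
ft_force: [0.7, -0.2, -6.1]
grip_width: 0.0398
```

```bash
python3 g.py .40 .42 .26 3.14; python3 wl.py w4
```

```text
t 11.85 pos [0.3509 0.2965 0.0705] F [ 0.69 -0.23 -6.11] w 0.0398 psi 1.8323 q [ 0.47  0.57  2.01 -0.05  0.51 -1.32]
xyz_tool [ -89.9  104.4 -186.1] spin -1.308
[(0.77, [317.9, 216.4])]
t 11.95 pos [0.3532 0.298  0.0736] F [ 0.58  0.52 -7.19] w 0.0392 psi 1.8327 q [ 0.47  0.57  2.   -0.05  0.51 -1.32]
xyz_tool [-11.1  -6.5 -85.8] spin 0.008
crop 424 283
```

Run:
```python
from h import *
import pickle
w=pickle.load(open("w4.pkl","rb"));cv2.imwrite("pics/w4f.png",w["img"][:,:,::-1])
```

```text
(no output)
```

View pics/w4f.png

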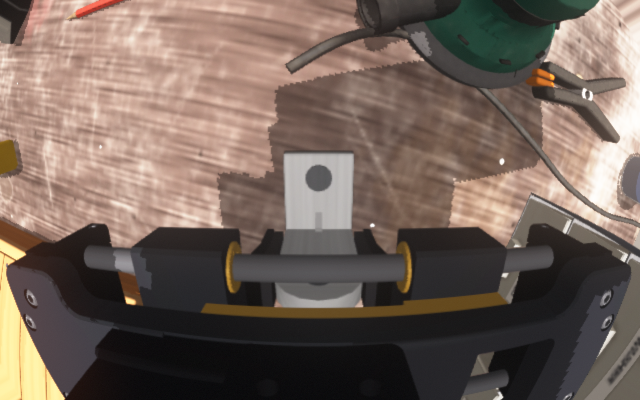

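>>> play_rows(commands=[{"x":0,"y":0,"z":-22,"spin":-0.145},{"x":0,"y":0,"z":-22,"spin":-0.145},{"x":0,"y":0,"z":-22,"spin":-0.145},{"x":0,"y":0,"z":-22,"spin":-0.145},{"x":0,"y":0,"z":-22,"spin":-0.145},{"x":0,"y":0,"z":-22,"spin":-0.145},{"x":0,"y":0,"z":-22,"spin":-0.145},{"x":0,"y":0,"z":-22,"spin":-0.145}])

```text
time: 12.75
position: [0.3329, 0.2921, 0.2428]
tool_rot: [-0.667, 0.745, -0.015, 0.013]
ft_force: [0.2, -0.7, -6.3]
grip_width: 0.0399
```

```bash
python3 g.py .45 .42 .25 3.12;python3 -c "
from h import *
print(R.from_quat(robot.get_obs()['tool_rot']).as_matrix().round(3))"
```

```text
t 12.75 pos [0.3329 0.2921 0.2428] F [ 0.17 -0.71 -6.31] w 0.0399 psi 3.032 q [ 0.48  0.24  1.86 -0.03  1.01 -2.53]
xyz_tool [-140.  -102.6   -3.2] spin -0.088
[[-0.109 -0.993  0.04 ]
 [-0.994  0.109 -0.006]
 [ 0.001 -0.04  -0.999]]
```

>>> play_rows(commands=[{"x":-30,"y":-35,"z":0,"spin":-0.05},{"x":-30,"y":-35,"z":0,"spin":-0.04},{"x":-35,"y":-36,"z":0,"spin":0},{"x":-20,"y":0,"z":0,"spin":0},{"x":0,"y":0,"z":0,"spin":0}])

```text
time: 13.25
position: [0.4417, 0.4006, 0.2383]
tool_rot: [-0.702, 0.712, -0.014, 0.006]
ft_force: [-1.0, -0.9, -6.9]
grip_width: 0.0396
```

```bash
python3 g.py .45 .435 .23 3.12
python3 - <<'E'
from h import *
t=cams.camera("top");o=robot.get_obs();x=o["position"]
im=t["img"].copy()
cv2.imwrite("pics/t1.png",big(im,proj(t,x)[0],200,4))
print(proj(t,x), proj(t,x+[0,.05,-.02]))
E
```

```text
t 13.25 pos [0.4417 0.4006 0.2383] F [-0.96 -0.94 -6.88] w 0.0396 psi 3.1275 q [ 0.56  0.47  1.5  -0.03  1.16 -2.55]
xyz_tool [-34.6  -7.6   8.1] spin 0.008
[[104.15192152 203.62052784]] [[ 83.75515441 204.92172551]]
```

View pics/t1.png

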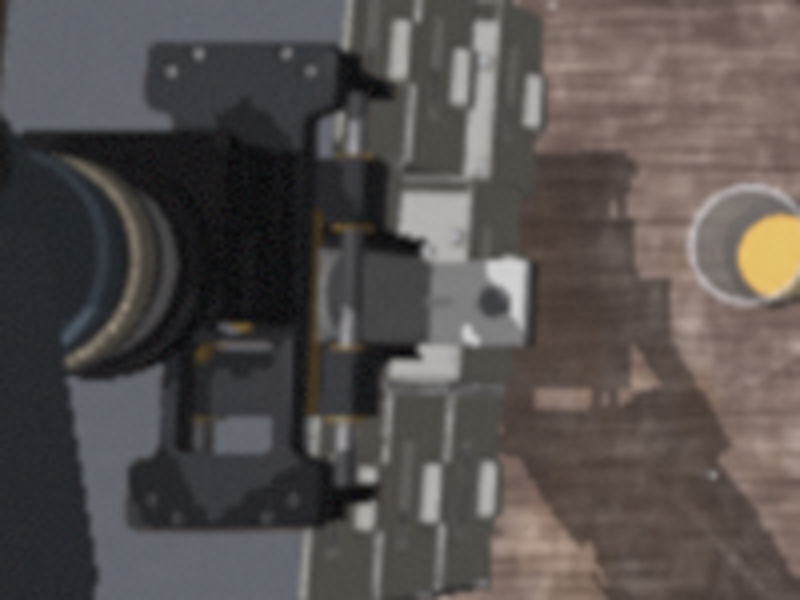

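Run:
```python
from h import *
import pickle
s,t,out=pickle.load(open("m.pkl","rb"))
x=np.array([.4417,.4006,.2383])
print(proj(t,x+[0,-.05,-.0223+.01]),proj(t,x+[0,-.05,-.0223]))
for z in (.17,.18,.19): print(onz(t,(84.7,203),z), onz(t,(86.5,203),z))
```

```text
[[133.82182807 204.00763257]] [[136.39985044 204.45965496]]
[0.45044459 0.47776561] [0.45039143 0.4741208 ]
[0.44946208 0.47150771] [0.44940963 0.46791156]
[0.44847958 0.4652498 ] [0.44842783 0.46170231]
```

>>> play_rows(commands=[{"x":-20,"y":0,"z":0,"spin":0},{"x":-15,"y":0,"z":5,"spin":0},{"x":0,"y":0,"z":10,"spin":0},{"x":0,"y":0,"z":8,"spin":0},{"x":0,"y":0,"z":0,"spin":0}], newtons=25)

```text
time: 13.8
position: [0.4402, 0.4286, 0.2083]
tool_rot: [-0.702, 0.712, -0.017, -0.001]
ft_force: [0.6, 1.7, -4.5]
grip_width: 0.0399
```

```bash
python3 g.py .45 .434 .20 3.12
```

```text
t 13.8 pos [0.4402 0.4286 0.2083] F [ 0.64  1.71 -4.55] w 0.0399 psi 3.1278 q [ 0.61  0.53  1.47 -0.04  1.13 -2.51]
xyz_tool [-5.8 -9.5  8.3] spin 0.008
```

>>> play_rows(commands=[{"x":0,"y":0,"z":-5,"spin":0},{"x":-7,"y":0,"z":0,"spin":0},{"x":0,"y":0,"z":5,"spin":0},{"x":0,"y":0,"z":4,"spin":0},{"x":0,"y":0,"z":0,"spin":0}])

```text
time: 14.3
position: [0.4402, 0.4325, 0.2058]
tool_rot: [-0.702, 0.712, -0.018, -0.002]
ft_force: [-0.7, -0.3, -6.1]
grip_width: 0.0396
```

```bash
python3 g.py .45 .434 .20 3.12
```

```text
t 14.3 pos [0.4402 0.4325 0.2058] F [-0.73 -0.26 -6.06] w 0.0396 psi 3.1276 q [ 0.61  0.54  1.47 -0.04  1.14 -2.5 ]
xyz_tool [-1.8 -9.6  6. ] spin 0.008
```

>>> play_rows(commands=[{"x":-2,"y":0,"z":4,"spin":0},{"x":0,"y":0,"z":0,"spin":0}])

```text
time: 14.5
position: [0.441, 0.4321, 0.2039]
tool_rot: [-0.702, 0.712, -0.021, -0.003]
ft_force: [-0.3, 1.4, -6.1]
grip_width: 0.0398
```

>>> play_rows(commands=[{"x":0,"y":0,"z":4,"spin":0},{"x":0,"y":0,"z":0,"spin":0}])

```text
time: 14.7
position: [0.4413, 0.4306, 0.2015]
tool_rot: [-0.702, 0.711, -0.022, -0.004]
ft_force: [-0.4, -0.8, -5.1]
grip_width: 0.0397
```

>>> play_rows(commands=[{"x":0,"y":0,"z":4,"spin":0},{"x":0,"y":0,"z":0,"spin":0}])

```text
time: 14.9
position: [0.4414, 0.429, 0.1984]
tool_rot: [-0.703, 0.711, -0.023, -0.005]
ft_force: [-0.9, -0.1, -4.0]
grip_width: 0.0399
```

>>> play_rows(commands=[{"x":-2,"y":0,"z":4,"spin":0},{"x":0,"y":0,"z":4,"spin":0},{"x":0,"y":0,"z":0,"spin":0}])

```text
time: 15.2
position: [0.4413, 0.4268, 0.1911]
tool_rot: [-0.703, 0.71, -0.026, -0.008]
ft_force: [-0.5, -0.9, -2.1]
grip_width: 0.0394
```

```bash
cat > look.py <<'E'
from h import *
import sys,pickle
n=sys.argv[1]
o=robot.get_obs();w=cams.camera("wrist");w["o"]=o
pickle.dump(w,open(n+".pkl","wb"))
goto(.45,.434,.20,3.12)
cv2.imwrite(f"pics/{n}w.png",w["img"][:,:,::-1])
s=cams.camera("scene");cv2.imwrite(f"pics/{n}s.png",big(s["img"],proj(s,o["position"])[0],133,6))
E
python3 look.py l1
```

```text
t 15.25 pos [0.4413 0.4269 0.1912] F [-0.25 -4.48 -1.  ] w 0.0394 psi 3.1324 q [ 0.61  0.56  1.48 -0.06  1.11 -2.49]
xyz_tool [-6.8 -8.8 -8.9] spin 0.012
```

View pics/l1w.png

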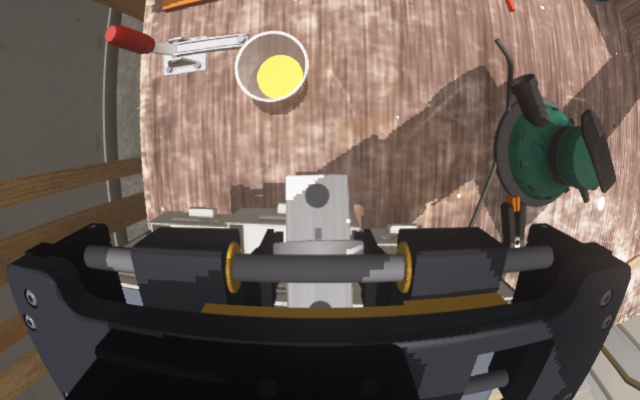

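View pics/l1s.png

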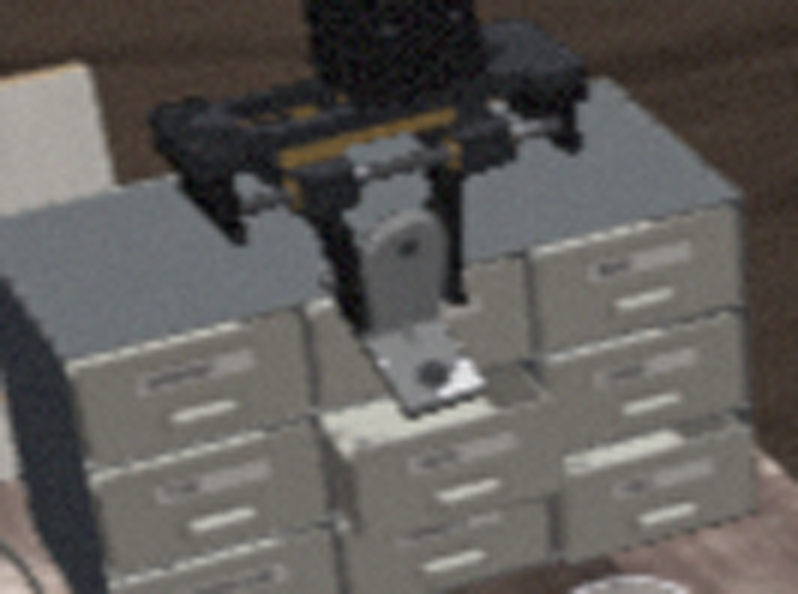

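```bash
cat > tilt.py <<'E'
from h import *
import pickle,sys
def crop(n):
    w=pickle.load(open(n+".pkl","rb"));im=w["img"][140:240,250:390,::-1]
    cv2.imwrite(f"pics/{n}c.png",cv2.resize(im,None,fx=5,fy=5,interpolation=cv2.INTER_CUBIC))
def fit(n,c2,hole=None):
    w=pickle.load(open(n+".pkl","rb"))
    C=(np.array(c2,float)+.5)/5-.5+[250,140]
    o={"position":np.zeros(3),"tool_rot":np.array([0,0,0,1.])}
    P=np.array([(-.05,-.02,.01),(-.05,.02,.01)])  # near corners, left(-y_t), right
    h=.0423
    def pts(th,dx,dy):
        c,s=np.cos(th),np.sin(th)
        x=P[:,0]; z=P[:,2]-h
        X=x*c-z*s; Z=x*s+z*c     # far-up rotation (X toward far, Z up)
        return np.c_[-(X)+dx, P[:,1]+dy, -Z-.0187]
    f=lambda v:(wproj(w,pts(v[0],0.0,v[1]),o)-C).ravel()
    r=least_squares(f,[.1,0]); 
    g=lambda v:(wproj(w,pts(v[0],v[2],v[1]),o)-C).ravel()
    r2=least_squares(g,[.1,0,0])
    Rm=R.from_quat(w["o"]["tool_rot"]).as_matrix()
    far=-Rm[:,0]  # far direction elevation
    print(n,"pitch rel tool deg",np.degrees(r.x[0]).round(2),r.x[1].round(4),r.fun.round(1),"| free dx",np.degrees(r2.x[0]).round(2),r2.x[1:].round(4),r2.fun.round(1)," tool far elev deg",np.degrees(np.arcsin(far[2])).round(2))
E
python3 -c "
from tilt import *
crop('w4');crop('l1')"
```

```text
(no output)
```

View pics/w4c.png

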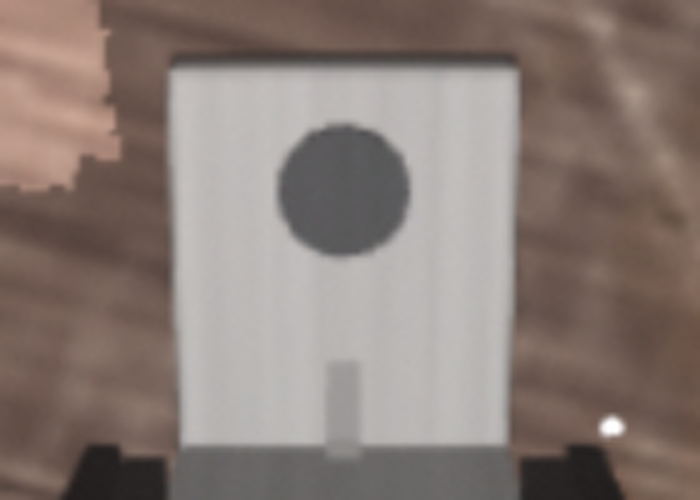

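View pics/l1c.png

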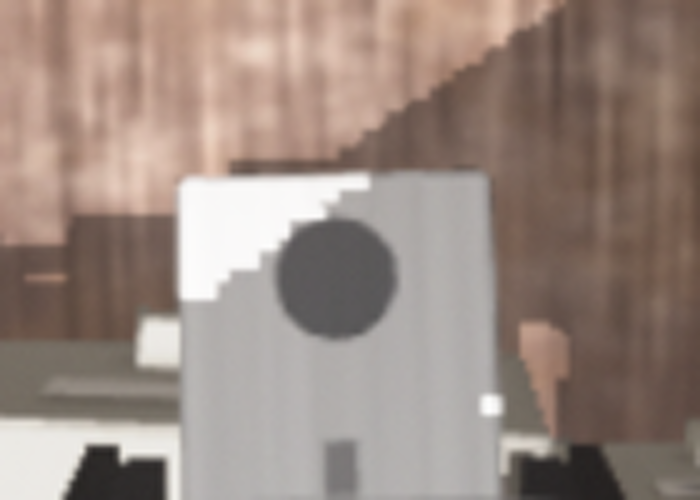

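```bash
python3 -c "
from tilt import *
fit('w4',[(169,66),(519,66)]);fit('l1',[(179,177),(489,172)])"
```

```text
w4 pitch rel tool deg -4.03 0.0006 [-0.9  0.2  0.9  0.3] | free dx 1.1 [0.0006 0.0025] [-0. -0. -0.  0.]  tool far elev deg 3.18
l1 pitch rel tool deg 19.72 -0.001 [-1.  -0.4  1.   0.6] | free dx 31.56 [-0.001   0.0095] [-0.  -0.5 -0.   0.5]  tool far elev deg -2.77
```

>>> play_rows(commands=[{"x":0,"y":0,"z":4,"spin":0},{"x":0,"y":0,"z":3,"spin":0},{"x":0,"y":0,"z":0,"spin":0}])

```text
time: 15.6
position: [0.4413, 0.4253, 0.1839]
tool_rot: [-0.704, 0.71, -0.027, -0.01]
ft_force: [-0.4, -3.6, -1.0]
grip_width: 0.0396
```

```bash
python3 look.py l2; python3 -c "
from tilt import *
crop('l2')"
```

```text
t 15.65 pos [0.4413 0.4253 0.184 ] F [ 0.38 -3.85 -1.18] w 0.0395 psi 3.1339 q [ 0.61  0.56  1.49 -0.06  1.1  -2.49]
xyz_tool [ -7.9  -9.  -16.2] spin 0.014
```

View pics/l2c.png

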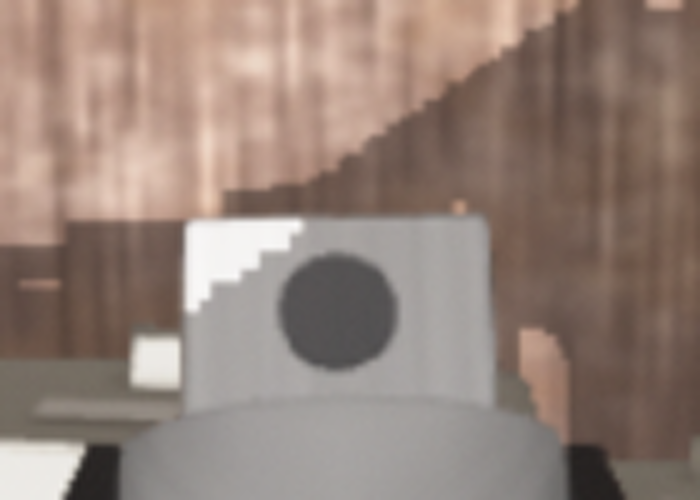

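```bash
python3 -c "
from tilt import *
fit('l2',[(185,219),(489,215)])"
```

```text
l2 pitch rel tool deg 26.93 -0.0006 [-0.8 -0.3  0.8  0.5] | free dx 38.64 [-0.0006  0.0101] [-0.  -0.4 -0.   0.4]  tool far elev deg -2.98
```

>>> play_rows(commands=[{"x":0,"y":0,"z":0,"spin":0},{"x":0,"y":0,"z":-15,"spin":0},{"x":0,"y":0,"z":-25,"spin":0},{"x":10,"y":0,"z":-25,"spin":0},{"x":20,"y":0,"z":0,"spin":0.05},{"x":30,"y":0,"z":0,"spin":0.14},{"x":30,"y":0,"z":0,"spin":0.14},{"x":30,"y":0,"z":0,"spin":0.14}], newtons=60)

```text
time: 16.5
position: [0.4217, 0.3196, 0.2487]
tool_rot: [-0.513, 0.858, -0.021, 0.001]
ft_force: [-0.1, -0.8, -6.9]
grip_width: 0.0393
```

>>> play_rows(commands=[{"x":20,"y":0,"z":0,"spin":0.14},{"x":10,"y":0,"z":0,"spin":0.14},{"x":0,"y":0,"z":0,"spin":0.14},{"x":0,"y":0,"z":0,"spin":0.14},{"x":0,"y":0,"z":0,"spin":0.14},{"x":0,"y":0,"z":0,"spin":0.14},{"x":0,"y":0,"z":0,"spin":0.14}])

```text
time: 17.2
position: [0.4016, 0.2951, 0.244]
tool_rot: [-0.025, 1.0, -0.012, 0.009]
ft_force: [0.2, -0.4, -7.8]
grip_width: 0.0395
```

```bash
python3 g.py .54 .048 .22 1.609; python3 look.py l3; python3 -c "
from tilt import *
crop('l3')"
```

```text
t 17.2 pos [0.4016 0.2951 0.244 ] F [ 0.15 -0.38 -7.77] w 0.0395 psi 1.62 q [ 0.43  0.33  1.72 -0.03  1.09 -1.18]
xyz_tool [-125.5 -252.9   32.5] spin 0.011
t 17.25 pos [0.4015 0.2951 0.2439] F [-0.34 -0.39 -7.17] w 0.0392 psi 1.616 q [ 0.43  0.33  1.72 -0.03  1.09 -1.17]
xyz_tool [-54.1 137.6  41.4] spin -1.504
```

View pics/l3c.png

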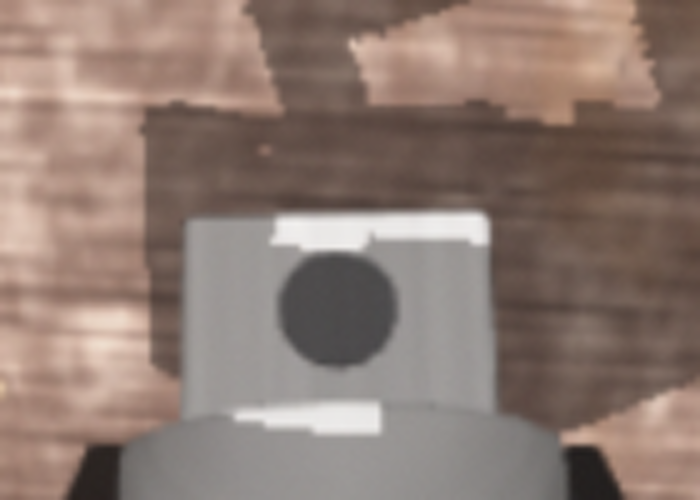

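View pics/l3s.png

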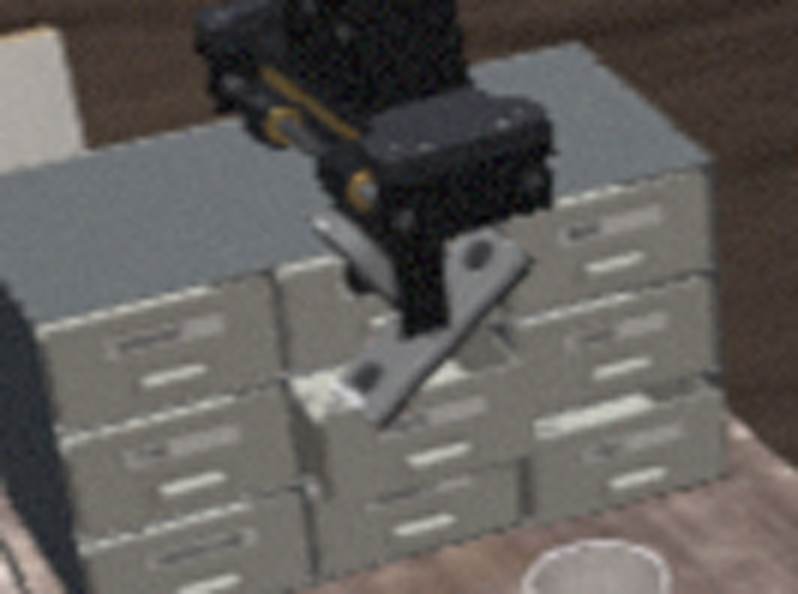

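```bash
cat > sc.py <<'E'
from h import *
import pickle
s,t,out=pickle.load(open("m.pkl","rb"))
x=np.array([.4015,.2951,.2439])+[0,0,.0187]
c=proj(s,[.4015,.2951,.2439])[0]
off=np.array([max(int(c[0]-66.5),0),max(int(c[1]-133*3/8),0)])
px=lambda a:(np.array(a,float)+.5)/6-.5+off
pts={(-.036,0,.01):(367,375),(.036,0,.01):(480,252),(-.05,-.02,.01):(378,407),(.05,-.02,.01):(531,258)}
P=np.array(list(pts));C=px(list(pts.values()))
psi=1.618-np.pi/2
for sub in ([0,1],[2,3],[0,1,2,3]):
    def f(v):
        Q=R.from_euler("ZY",[psi,-v[0]]).apply(P[sub]-[0,0,.0423])+x+[0,0,0]
        return (proj(s,Q)+v[1:3]-C[sub]).ravel()
    r=least_squares(f,[.5,0,0]);print(np.degrees(r.x[0]),r.x[1:],r.fun.round(1))
E
python3 sc.py; python3 -c "
from tilt import *
fit('l3',[(185,217),(488,213)])"
```

```text
35.12123943938264 [-3.14172915  0.71936423] [ 0.1 -0.1 -0.1  0.1]
30.893665616135475 [-0.86292472  0.14861348] [-1.1  0.9  1.1 -0.9]
32.48901206625542 [-1.93142056  0.35134502] [ 0.6 -0.5  1.   0.6 -1.6  1.2 -0.  -1.3]
l3 pitch rel tool deg 25.77 -0.0004 [-1.  -0.3  1.   0.5] | free dx 41.03 [-0.0004  0.0133] [-0.  -0.4 -0.   0.4]  tool far elev deg 0.97
```

```bash
cat > w3d.py <<'E'
from h import *
import pickle
o={"position":np.zeros(3),"tool_rot":np.array([0,0,0,1.])}
def pts(P,th,dx,dy,h):
    P=np.array(P,float);c,s=np.cos(th),np.sin(th)
    x=P[:,0];z=P[:,2]-h
    return np.c_[-(x*c-z*s)+dx,P[:,1]+dy,-(x*s+z*c)-.0187]
px=lambda a:(np.array(a,float)+.5)/5-.5+[250,140]
HX=.036
base=[(-.05,-.02,.01),(-.05,.02,.01),(-HX,0,.01)]
w=pickle.load(open("w4.pkl","rb"))
P4=base+[(-.005,-.02,.01),(-.005,.02,.01)];C4=px([(169,66),(519,66),(344,190),(181,446),(508,446)])
def f4(v):
    P=[list(p) for p in P4]; P[2][0]=-v[3]
    return (wproj(w,pts(P,v[2],v[0],v[1],.0423),o)-C4).ravel()
r=least_squares(f4,[0,0,0,.036]);print("w4 dx dy th hx",r.x.round(4),np.degrees(r.x[2]),r.fun.round(1))
def f4b(v):
    P=[list(p) for p in P4]; P[2][0]=-v[2]
    return (wproj(w,pts(P,np.radians(-4.0),v[0],v[1],v[3]),o)-C4).ravel()
r=least_squares(f4b,[0,0,.036,.042]);print("w4 th=-4: dx dy hx h",r.x.round(4),r.fun.round(1)); hx=r.x[2]
w=pickle.load(open("l3.pkl","rb"))
P3=[(-.05,-.02,.01),(-.05,.02,.01),(-hx,0,.01),(-.005,0,.082)];C3=px([(185,217),(488,213),(338,309),(343,403)])
for sub in ([0,1,2],[0,1,2,3]):
  for hh in (.0403,.0423,.0443):
    f=lambda v:(wproj(w,pts(P3,v[0],v[1],v[2],hh),o)-C3)[sub].ravel()
    r=least_squares(f,[.5,0,0]);print(sub,hh,np.degrees(r.x[0]).round(2),r.x[1:].round(4),r.fun.round(1))
f=lambda v:(wproj(w,pts(P3,v[0],v[1],v[2],v[3]),o)-C3).ravel()
r=least_squares(f,[.5,0,0,.042]);print("free h",np.degrees(r.x[0]).round(2),r.x[1:].round(4),r.fun.round(1))
E
python3 w3d.py
```

```text
w4 dx dy th hx [0.0027 0.0006 0.037  0.0357] 2.118150678708347 [ 0.2  0.4 -0.1  0.4  0.   0.  -0.6 -0.4  0.4 -0.4]
w4 th=-4: dx dy hx h [-0.0002  0.0006  0.0361  0.0422] [-0.9  0.7  1.   0.7  0.   0.  -0.7 -0.8  0.5 -0.8]
[0, 1, 2] 0.0403 42.79 [ 0.0138 -0.0003] [-0.  -0.4  0.3  0.4 -0.2 -0.1]
[0, 1, 2] 0.0423 41.54 [ 0.0138 -0.0003] [ 0.1 -0.4  0.1  0.4 -0.2  0. ]
[0, 1, 2] 0.0443 40.2 [ 0.0135 -0.0003] [ 0.3 -0.5 -0.1  0.4 -0.2  0.1]
[0, 1, 2, 3] 0.0403 33.35 [0.0059 0.0001] [-0.  -0.9  1.4 -0.1  0.4  1.2 -1.  -0.1]
[0, 1, 2, 3] 0.0423 33.22 [0.0065 0.0001] [ 0.2 -0.9  1.1 -0.1  0.4  1.1 -1.  -0.1]
[0, 1, 2, 3] 0.0443 33.1 [0.0071 0.0001] [ 0.5 -0.8  0.9 -0.   0.4  0.9 -1.  -0. ]
free h 32.87 [0.0082 0.0001 0.0478] [ 0.9 -0.8  0.4  0.   0.3  0.8 -1.  -0. ]
```

```bash
cat > place.py <<'E'
from h import *
import sys
hov=float(sys.argv[1]); y=.046
g=deckpts(.558,.0023,.0955,.0386,np.array([[0,y,.0423]]))[0]
p=g-[0,0,.0187]+[0,0,hov]
print("target",p.round(4)); goto(*p,np.pi/2+.0386)
Rm=R.from_quat(robot.get_obs()['tool_rot']).as_matrix();print("far elev",np.degrees(np.arcsin(-Rm[2,0])).round(2),"roll(y_t elev)",np.degrees(np.arcsin(Rm[2,1])).round(2))
E
python3 place.py .08
```

```text
target [0.5351 0.0474 0.1934]
t 17.3 pos [0.4015 0.2949 0.244 ] F [ 0.32  0.71 -6.74] w 0.0393 psi 1.6265 q [ 0.43  0.33  1.72 -0.03  1.09 -1.18]
xyz_tool [-118.6 -253.1   59.1] spin 0.017
far elev 0.95 roll(y_t elev) -1.48
```

>>> play_rows(commands=[{"x":-19,"y":-42,"z":0,"spin":0.017},{"x":-19,"y":-42,"z":0,"spin":0},{"x":-19,"y":-42,"z":0,"spin":0},{"x":-19,"y":-42,"z":0,"spin":0},{"x":-19,"y":-42,"z":0,"spin":0},{"x":-19,"y":-38,"z":0,"spin":0},{"x":0,"y":0,"z":20,"spin":0},{"x":0,"y":0,"z":0,"spin":0}])

```text
time: 18.1
position: [0.5371, 0.0494, 0.2284]
tool_rot: [-0.036, 0.999, -0.008, 0.013]
ft_force: [-1.3, 0.2, -8.3]
grip_width: 0.0393
```

```bash
python3 place.py .05
```

```text
target [0.5351 0.0474 0.1634]
t 18.1 pos [0.5371 0.0494 0.2284] F [-1.34  0.23 -8.25] w 0.0393 psi 1.6427 q [-0.11  0.39  1.66 -0.01  1.06 -1.74]
xyz_tool [ 3.8 -0.6 64.9] spin 0.033
far elev 1.48 roll(y_t elev) -1.03
```

>>> play_rows(commands=[{"x":3,"y":0,"z":25,"spin":0.033},{"x":0,"y":0,"z":25,"spin":0},{"x":0,"y":0,"z":13,"spin":0},{"x":0,"y":0,"z":8,"spin":0},{"x":0,"y":0,"z":0,"spin":0}])

```text
time: 18.6
position: [0.5396, 0.0508, 0.1573]
tool_rot: [-0.025, 1.0, -0.008, 0.017]
ft_force: [-0.4, 0.1, -6.1]
grip_width: 0.0394
```

```bash
python3 place.py .02
python3 - <<'E'
from h import *
import pickle
o=robot.get_obs();s=cams.camera("scene");w=cams.camera("wrist");w["o"]=o;t=cams.camera("top")
pickle.dump((s,w,t,o),open("p1.pkl","wb"))
c=proj(s,o["position"])[0]; print(c)
cv2.imwrite("pics/p1s.png",big(s["img"],c,100,8));cv2.imwrite("pics/p1w.png",w["img"][:,:,::-1]);cv2.imwrite("pics/p1t.png",big(t["img"],proj(t,o["position"])[0],100,8))
E
```

```text
target [0.5351 0.0474 0.1334]
t 18.6 pos [0.5396 0.0508 0.1573] F [-0.41  0.14 -6.14] w 0.0394 psi 1.6211 q [-0.11  0.49  1.73 -0.01  0.88 -1.72]
xyz_tool [ 5.4 -2.7 23.7] spin 0.012
far elev 1.94 roll(y_t elev) -0.92
[333.49040381 162.88150849]
```

View pics/p1s.png

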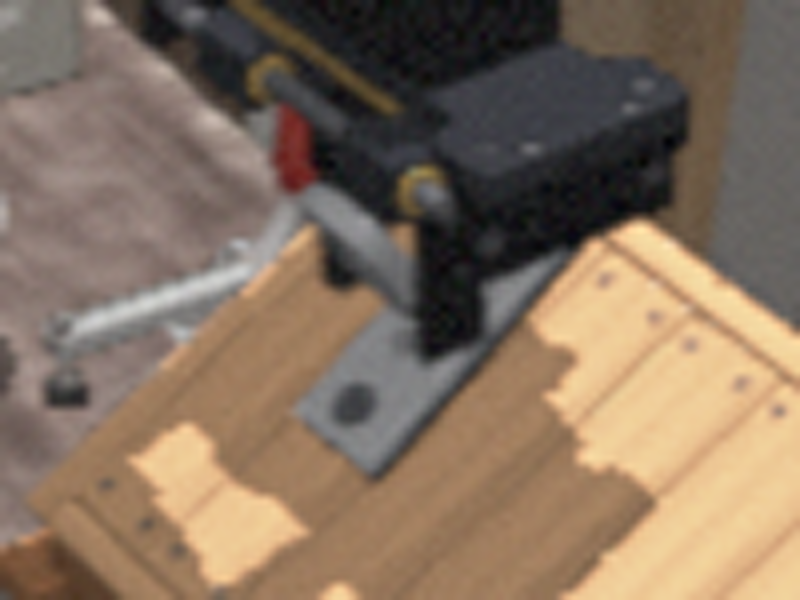

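View pics/p1w.png

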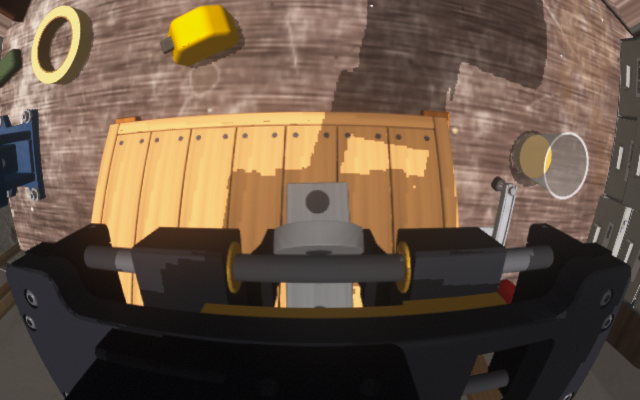

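View pics/p1t.png

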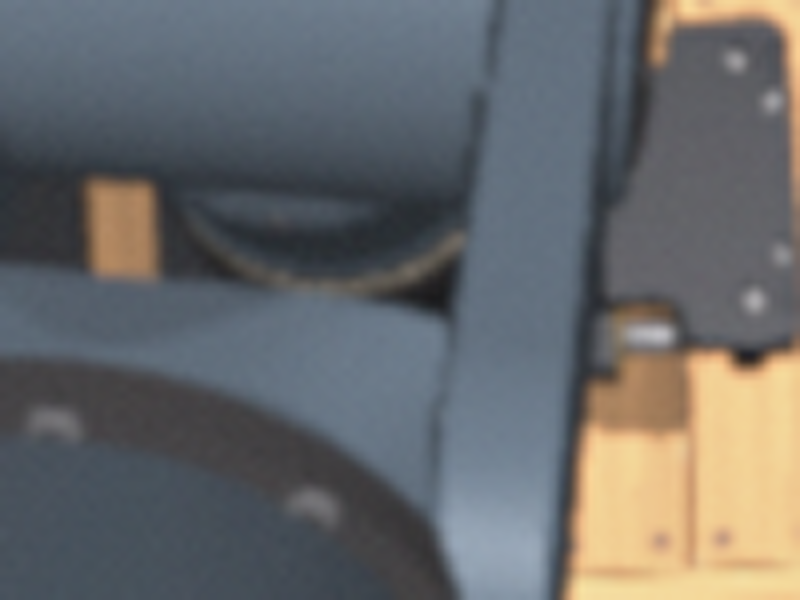

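Run:
```python
from h import *
import pickle
s,w,t,o=pickle.load(open("p1.pkl","rb"))
im=s["img"][150:190,315:360,::-1]
cv2.imwrite("pics/p1z.png",cv2.resize(im,None,fx=14,fy=14,interpolation=cv2.INTER_CUBIC))
im=s["img"][130:270,285:430,::-1]
cv2.imwrite("pics/p1y.png",cv2.resize(im,None,fx=4,fy=4,interpolation=cv2.INTER_CUBIC))
```

```text
(no output)
```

View pics/p1z.png

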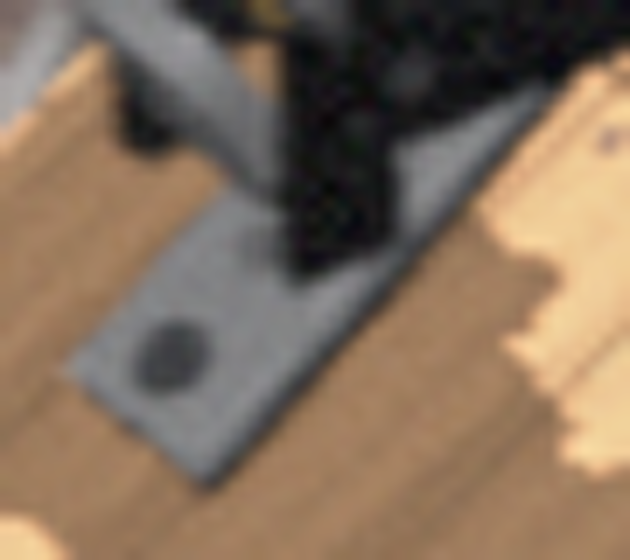

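View pics/p1y.png

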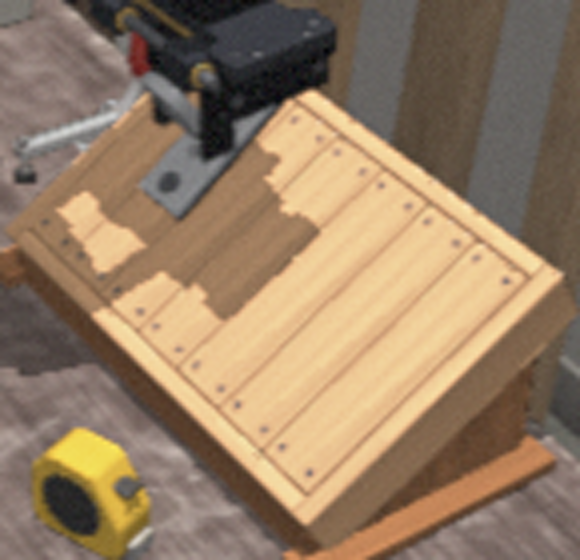

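Run:
```python
from h import *
import pickle
s,w,t,o=pickle.load(open("p1.pkl","rb"))
D=dict(x=.558,y=.0023,z=.095,yaw=.0386)
for yb in (.066,.022,-.022,-.110):
    uv=proj(s,deckpts(.558,.0023,.095,.0386,np.array([(-.09,yb,0),(.09,yb,0)])));d=uv[1]-uv[0]
    print("board line",yb,(-d[1]/d[0]).round(3),((uv-[285,130]+.5)*4).round(0).tolist())
psi=1.621-np.pi/2
for th in (24,26,28,30,32,34,36):
    Q=R.from_euler("ZY",[psi,-np.radians(th)]).apply(np.array([(-.05,-.02,0),(.05,-.02,0)])-[0,0,.0423])+o["position"]+[0,0,.0187]
    uv=proj(s,Q);d=uv[1]-uv[0];print(th,(-d[1]/d[0]).round(3),np.hypot(*d).round(1),((uv-[315,150]+.5)*14).round(0).tolist())
```

```text
board line 0.066 0.952 [[100.0, 288.0], [300.0, 98.0]]
board line 0.022 0.955 [[138.0, 324.0], [341.0, 130.0]]
board line -0.022 0.958 [[177.0, 362.0], [385.0, 163.0]]
board line -0.11 0.963 [[261.0, 444.0], [479.0, 234.0]]
24 0.841 39.2 [[196.0, 479.0], [616.0, 126.0]]
26 0.882 39.4 [[206.0, 479.0], [619.0, 115.0]]
28 0.924 39.6 [[215.0, 479.0], [622.0, 103.0]]
30 0.967 39.7 [[225.0, 479.0], [625.0, 92.0]]
32 1.013 39.9 [[235.0, 478.0], [627.0, 81.0]]
34 1.06 40.0 [[245.0, 477.0], [629.0, 70.0]]
36 1.109 40.1 [[255.0, 475.0], [631.0, 59.0]]
```

Run:
```python
from h import *
import pickle
s,w,t,o=pickle.load(open("p1.pkl","rb"))
im=w["img"][160:320,250:390,::-1]
cv2.imwrite("pics/p1wc.png",cv2.resize(im,None,fx=5,fy=5,interpolation=cv2.INTER_CUBIC)[:600])
```

```text
(no output)
```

View pics/p1wc.png

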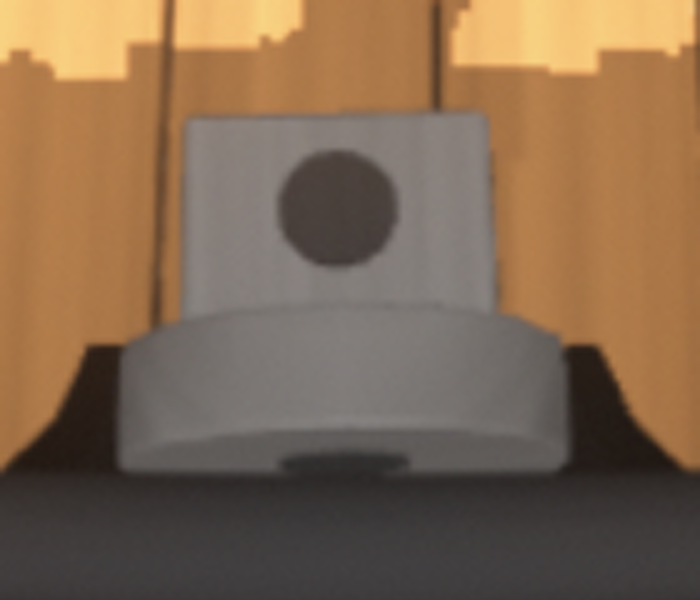

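```bash
cat > joint.py <<'E'
from h import *
import pickle
s,w,t,o=pickle.load(open("p1.pkl","rb"))
Rm=R.from_quat(o["tool_rot"]).as_matrix()
def pts(P,th,dx,dy,h):
    P=np.array(P,float);c,ss=np.cos(th),np.sin(th);x=P[:,0];z=P[:,2]-h
    return np.c_[-(x*c-z*ss)+dx,P[:,1]+dy,-(x*ss+z*c)-.0187]
W=lambda T:T@Rm.T+o["position"]
pw=lambda a:(np.array(a,float)+.5)/5-.5+[250,160]
ps=lambda a:(np.array(a,float)+.5)/14-.5+[315,150]
a=np.linspace(-.6,.6,41)
arcN=np.c_[0*a-.005,.02*np.sin(a),.062+.02*np.cos(a)];arcF=arcN+[.01,0,0]
Pw=[(-.05,-.02,.01),(-.05,.02,.01),(-.036,0,.01)];Cw=pw([(185,119),(488,112),(338,208)])
# far rim extremes
Ps=[(-.05,-.02,0),(-.05,.02,.01),(-.05,-.02,.01),(-.036,0,.01)];Cs=ps([(207,490),(68,370),(205,470),(173,358)])
L=ps([(545,95)])[0]
def f(v,ws=1,sg=1.5,row=1.0):
    th,dx,dy,h,bu,bv,cr=v
    r=[]
    q=wproj(w,W(pts(Pw,th,dx,dy,h)));q[:,1]+=cr;r+=list((q-Cw).ravel())
    n=wproj(w,W(pts(arcN,th,dx,dy,h)))[:,1].min()+cr;fa=wproj(w,W(pts(arcF,th,dx,dy,h)))[:,1].min()+cr
    r+=[n-pw((0,303))[1],fa-pw((0,428))[1]]
    q=proj(s,W(pts(Ps,th,dx,dy,h)))+[bu,bv];r+=list(ws*(q-Cs).ravel())
    e=proj(s,W(pts([(-.05,-.02,0),(.05,-.02,0)],th,dx,dy,h)))+[bu,bv];d=e[1]-e[0];d/=np.hypot(*d)
    m=L-e[0];r+=[ws*(d[0]*m[1]-d[1]*m[0])]
    r+=[bu/sg,bv/sg,cr/row,(h-.0423)/.003,dx/.005]
    return np.array(r)
for ws,row in ((1,1.),(1,.01),(0.01,1.),(0.01,.01)):
    r=least_squares(f,[.55,0,0,.042,0,0,0],kwargs=dict(ws=ws,row=row));print(ws,row,"th rel",np.degrees(r.x[0]).round(2),r.x[1:].round(4),"\n",r.fun.round(1))
E
python3 joint.py
```

```text
1 1.0 th rel 33.35 [ 6.700e-03 -3.000e-04  4.300e-02 -5.818e-01 -4.980e-02 -2.465e-01] 
 [-0.2 -1.2  0.5  0.2 -0.2  1.4 -0.4  0.2  0.5  0.2 -0.5 -0.7 -1.2 -0.2
  0.3 -0.2 -1.5 -0.4 -0.  -0.2  0.2  1.3]
1 0.01 th rel 33.31 [ 6.800e-03 -3.000e-04  4.300e-02 -5.347e-01 -7.010e-02 -0.000e+00] 
 [-0.2 -1.2  0.5  0.2 -0.2  1.4 -0.4  0.2  0.5  0.2 -0.5 -0.7 -1.2 -0.2
  0.2 -0.2 -1.5 -0.4 -0.  -0.   0.2  1.4]
0.01 1.0 th rel 33.25 [ 0.0068 -0.0003  0.0435 -0.0007 -0.0002 -0.1906] 
 [-0.2 -1.2  0.4  0.2 -0.2  1.3 -0.3  0.3  0.   0.   0.  -0.  -0.  -0.
  0.  -0.  -0.  -0.  -0.  -0.2  0.4  1.4]
0.01 0.01 th rel 33.22 [ 0.0069 -0.0003  0.0435 -0.0006 -0.0003 -0.    ] 
 [-0.2 -1.2  0.4  0.2 -0.2  1.3 -0.3  0.3  0.   0.   0.  -0.  -0.  -0.
  0.  -0.  -0.  -0.  -0.  -0.   0.4  1.4]
```

```bash
cat > joint2.py <<'E'
from h import *
import pickle
a=np.linspace(-.6,.6,41)
arcN=np.c_[0*a-.005,.02*np.sin(a),.062+.02*np.cos(a)];arcF=arcN+[.01,0,0]
def solve(s,w,o,Pw,Cw,nf,Ps,Cs,line,verbose=True):
    Rm=R.from_quat(o["tool_rot"]).as_matrix()
    B=np.array([[-1,0,0],[0,1,0],[0,0,-1.]]) # foot axes in tool
    def W(P,v):
        th,dx,dy,h,yaw,roll=v[:6]
        Q=R.from_euler("ZYX",[yaw,-th,roll]).apply(np.array(P)-[0,0,h])
        T=Q@B.T; # foot->tool
        T=np.c_[-Q[:,0]+dx,Q[:,1]+dy,-Q[:,2]-.0187]
        return T@Rm.T+o["position"]
    def f(v):
        bu,bv=v[6:8];r=[]
        r+=list((wproj(w,W(Pw,v),o)-Cw).ravel())
        r+=[wproj(w,W(arcN,v),o)[:,1].min()-nf[0],wproj(w,W(arcF,v),o)[:,1].min()-nf[1]]
        if s is not None:
            r+=list((proj(s,W(Ps,v))+[bu,bv]-Cs).ravel())
            e=proj(s,W([(-.05,-.02,0),(.05,-.02,0)],v))+[bu,bv];d=e[1]-e[0];d/=np.hypot(*d);m=line-e[0]
            r+=[1.5*(d[0]*m[1]-d[1]*m[0])]
        r+=[bu/2,bv/2,(v[3]-.0423)/.003,v[1]/.008,v[4]/.02,v[5]/.02]
        return np.array(r)
    r=least_squares(f,[.55,0,0,.042,0,0,0,0])
    J=np.linalg.inv(r.jac.T@r.jac)
    v=r.x;far=W([(-.05,0,0),(.05,0,0)],v);d=far[1]-far[0]
    c=W([(0,0,0)],v)[0]; yy=W([(0,-.02,0),(0,.02,0)],v);yy=yy[1]-yy[0]
    print("rel",np.degrees(v[0]).round(2),"sd",np.degrees(J[0,0]**.5).round(2),"dx dy h",v[1:4].round(4),"yaw roll",np.degrees(v[4:6]).round(1),"b",v[6:].round(1))
    print("WORLD pitch",np.degrees(np.arcsin(d[2]/.1)).round(2),"yaw",np.degrees(np.arctan2(d[1],d[0])).round(2),"side elev",np.degrees(np.arcsin(yy[2]/.04)).round(2),"base centre",c.round(4))
    if verbose: print(r.fun.round(1))
    return v,c
if __name__=="__main__":
    s,w,t,o=pickle.load(open("p1.pkl","rb"))
    pw=lambda a:(np.array(a,float)+.5)/5-.5+[250,160]
    ps=lambda a:(np.array(a,float)+.5)/14-.5+[315,150]
    A=([(-.05,-.02,.01),(-.05,.02,.01),(-.036,0,.01)],pw([(185,119),(488,112),(338,208)]),(pw((0,303))[1],pw((0,428))[1]),
     [(-.05,-.02,0),(-.05,.02,.01),(-.05,-.02,.01),(-.036,0,.01)],ps([(207,490),(68,370),(205,470),(173,358)]),ps((545,95)))
    solve(s,w,o,*A); solve(None,w,o,*A)
E
python3 joint2.py
```

```text
rel 33.3 sd 0.37 dx dy h [0.0069 0.0001 0.0432] yaw roll [ 1.2 -0. ] b [-0.7 -0.2]
WORLD pitch 35.22 yaw 4.77 side elev -1.0 base centre [0.557  0.052  0.1405]
[-0.3 -0.5  0.3 -0.4  0.   1.4 -0.4  0.2  0.5  0.1 -0.7 -0.7 -1.2 -0.4
  0.1 -0.3 -1.4 -0.4 -0.1  0.3  0.9  1.1 -0. ]
rel 33.19 sd 0.38 dx dy h [ 0.007  -0.0002  0.0438] yaw roll [0.6 0.2] b [0. 0.]
WORLD pitch 35.12 yaw 4.11 side elev -0.78 base centre [0.5571 0.0515 0.14  ]
[-0.2 -0.9  0.3 -0.2 -0.1  1.2 -0.3  0.2  0.   0.   0.5  0.9  0.5  0.2]
```

>>> play_rows(commands=[{"x":15,"y":0,"z":-20,"spin":0},{"x":40,"y":25,"z":-10,"spin":0},{"x":45,"y":35,"z":0,"spin":0},{"x":40,"y":35,"z":0,"spin":0},{"x":0,"y":0,"z":40,"spin":0},{"x":0,"y":0,"z":40,"spin":0},{"x":0,"y":0,"z":20,"spin":0},{"x":0,"y":0,"z":0,"spin":0}])

```text
time: 19.55
position: [0.4113, 0.1404, 0.0916]
tool_rot: [-0.027, 0.999, -0.008, 0.039]
ft_force: [-0.4, -0.3, -5.9]
grip_width: 0.0393
```

```bash
python3 g.py .40 .14 .05 1.609; python3 -c "
from h import *
Rm=R.from_quat(robot.get_obs()['tool_rot']).as_matrix();print(np.degrees(np.arcsin(-Rm[2,0])))"
```

```text
t 19.55 pos [0.4113 0.1404 0.0916] F [-0.44 -0.26 -5.95] w 0.0393 psi 1.6237 q [ 0.09  0.51  2.07 -0.04  0.49 -1.5 ]
xyz_tool [14.5  1.  40.6] spin 0.015
4.454693035620083
```

>>> play_rows(commands=[{"x":7,"y":0,"z":18,"spin":0},{"x":7,"y":0,"z":14,"spin":0},{"x":0,"y":0,"z":6,"spin":0},{"x":0,"y":0,"z":0,"spin":0}])

```text
time: 19.95
position: [0.4093, 0.1399, 0.0571]
tool_rot: [-0.027, 0.998, -0.007, 0.048]
ft_force: [0.0, -0.3, -7.2]
grip_width: 0.0397
```

>>> play_rows(commands=[{"x":0,"y":0,"z":2,"spin":0},{"x":0,"y":0,"z":0,"spin":0}], newtons=20)

```text
time: 20.15
position: [0.4126, 0.1401, 0.0571]
tool_rot: [-0.027, 0.998, -0.007, 0.051]
ft_force: [-0.3, 0.1, -6.8]
grip_width: 0.04
```

>>> play_rows(commands=[{"x":0,"y":0,"z":2,"spin":0},{"x":0,"y":0,"z":0,"spin":0}])

```text
time: 20.35
position: [0.4143, 0.1402, 0.0562]
tool_rot: [-0.027, 0.998, -0.007, 0.052]
ft_force: [0.2, 0.4, -7.1]
grip_width: 0.04
```

>>> play_rows(commands=[{"x":2,"y":0,"z":4,"spin":0},{"x":2,"y":0,"z":4,"spin":0}])

```text
time: 20.55
position: [0.4121, 0.1399, 0.0482]
tool_rot: [-0.027, 0.998, -0.007, 0.054]
ft_force: [-0.1, -0.0, -7.5]
grip_width: 0.0395
```

```bash
python3 g.py .40 .14 .045 1.609
```

```text
t 20.55 pos [0.4121 0.1399 0.0482] F [-0.14 -0.02 -7.47] w 0.0395 psi 1.6242 q [ 0.08  0.61  2.12 -0.07  0.31 -1.48]
xyz_tool [12.3  0.7  1.8] spin 0.015
```

>>> play_rows(commands=[{"x":0,"y":0,"z":4,"spin":0},{"x":0,"y":0,"z":0,"spin":0}])

```text
time: 20.75
position: [0.4146, 0.1399, 0.0443]
tool_rot: [-0.027, 0.998, -0.007, 0.056]
ft_force: [0.8, -1.3, -3.1]
grip_width: 0.0399
```

>>> play_rows(commands=[{"x":0,"y":0,"z":3,"spin":0},{"x":0,"y":0,"z":0,"spin":0}])

```text
time: 20.95
position: [0.4183, 0.1398, 0.0423]
tool_rot: [-0.028, 0.998, -0.007, 0.06]
ft_force: [-0.7, -0.5, -4.4]
grip_width: 0.0397
```

```bash
cat > p.py <<'E'
from h import *
import pickle,sys
n=sys.argv[1];o=robot.get_obs();w=cams.camera("wrist");w["o"]=o
pickle.dump(w,open(n+".pkl","wb"))
im=w["img"][140:320,250:390,::-1];cv2.imwrite(f"pics/{n}.png",cv2.resize(im,None,fx=5,fy=5,interpolation=cv2.INTER_CUBIC)[:600])
Rm=R.from_quat(o['tool_rot']).as_matrix();print(o["position"].round(4),o["ft_force"].round(1),"far",np.degrees(np.arcsin(-Rm[2,0])))
E
python3 p.py b1
```

```text
[0.4183 0.1398 0.0423] [-0.7 -0.5 -4.4] far 6.859204906888228
```

View pics/b1.png

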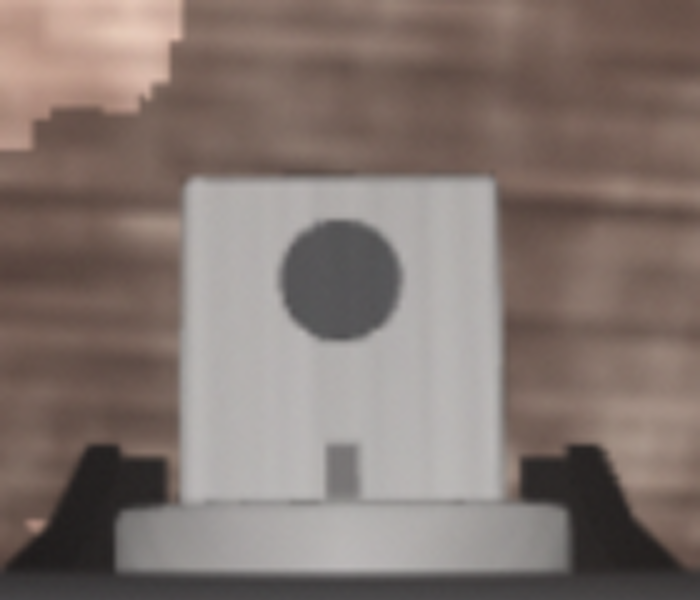

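```bash
cat > j3.py <<'E'
from joint2 import *
import sys
def wr(n,corn,hole,near,far=None):
    w=pickle.load(open(n+".pkl","rb"));pw=lambda a:(np.array(a,float)+.5)/5-.5+[250,140]
    nf=[pw((0,near))[1],pw((0,far))[1] if far else None]
    import joint2
    Pw=[(-.05,-.02,.01),(-.05,.02,.01),(-.036,0,.01)];Cw=pw(corn+[hole])
    if far is None:
        old=joint2.arcF; joint2.arcF=joint2.arcN; nf[1]=nf[0]
        r=joint2.solve(None,w,w["o"],Pw,Cw,nf,None,None,None,False); joint2.arcF=old
    else: r=joint2.solve(None,w,w["o"],Pw,Cw,nf,None,None,None,False)
    return r
E
python3 -c "
from j3 import *
wr('b1',[(185,180),(495,177)],(340,280),501)
wr('l3',[(185,217),(488,213)],(338,309),403)
wr('l2',[(185,219),(489,215)],(339,311),398)
wr('l1',[(179,177),(489,172)],(336,279),520)
"
```

```text
rel 24.82 sd 0.46 dx dy h [0.0047 0.0002 0.0436] yaw roll [0.2 0.1] b [0. 0.]
WORLD pitch 31.67 yaw 3.95 side elev -0.94 base centre [0.4343 0.1406 0.0231]
rel 33.14 sd 0.36 dx dy h [ 0.0069 -0.0002  0.0434] yaw roll [0.3 0.1] b [0. 0.]
WORLD pitch 34.09 yaw 4.15 side elev -1.37 base centre [0.4188 0.2955 0.2267]
rel 33.6 sd 0.35 dx dy h [ 0.0062 -0.0005  0.0431] yaw roll [0.4 0.1] b [0. 0.]
WORLD pitch 30.61 yaw 90.74 side elev -1.31 base centre [0.4421 0.442  0.1658]
rel 23.46 sd 0.52 dx dy h [ 0.0033 -0.0007  0.0437] yaw roll [0.4 0.1] b [0. 0.]
WORLD pitch 20.68 yaw 90.45 side elev -1.34 base centre [0.4425 0.4398 0.1691]
```

>>> play_rows(commands=[{"x":0,"y":0,"z":0,"spin":0},{"x":0,"y":0,"z":-10,"spin":0},{"x":0,"y":0,"z":-40,"spin":0},{"x":0,"y":0,"z":-45,"spin":0},{"x":0,"y":0,"z":-45,"spin":0},{"x":-30,"y":-20,"z":-10,"spin":0.015},{"x":-40,"y":-35,"z":0,"spin":0},{"x":-40,"y":-35,"z":0,"spin":0}], newtons=60)

```text
time: 21.8
position: [0.4946, 0.06, 0.2046]
tool_rot: [-0.024, 0.999, -0.004, 0.042]
ft_force: [0.6, 0.9, -7.8]
grip_width: 0.0394
```

```bash
python3 place.py .04
```

```text
target [0.5351 0.0474 0.1534]
t 21.8 pos [0.4946 0.06   0.2046] F [ 0.56  0.87 -7.8 ] w 0.0394 psi 1.6184 q [-0.11  0.35  1.82  0.    0.88 -1.73]
xyz_tool [-35.5 -13.9  54.5] spin 0.009
far elev 4.77 roll(y_t elev) -0.62
```

```bash
cat > place2.py <<'E'
from h import *
import sys
hov=float(sys.argv[1]); y=.046
ct=np.array([-.0136,.0002,.0209]);rel=24.8
if len(sys.argv)>2: ct=np.array([float(a) for a in sys.argv[2:5]]);rel=float(sys.argv[5])
o=robot.get_obs();Rm=R.from_quat(o["tool_rot"]).as_matrix()
D=R.from_euler("ZY",[.0386,-np.pi/6])
tg=D.apply([0,y,0])+[.558,.0023,.0960]+[0,0,hov]
c=o["position"]+Rm@ct
fe=np.degrees(np.arcsin(-Rm[2,0]))
print("base centre",c.round(4),"in deck mm",(D.inv().apply(c-[.558,.0023,.0960])*1000).round(1))
print("pitch",(fe+rel).round(2),"far",fe.round(2),"side",np.degrees(np.arcsin(Rm[2,1])).round(2),"psi err",(np.arctan2(Rm[1,1],Rm[0,1])-np.pi/2-.0386).round(4))
print("tool move mm",((Rm.T@(tg-c))*1000).round(1),"t",o["time"],"F",o["ft_force"].round(1))
E
python3 place2.py .03
```

```text
base centre [0.5098 0.0608 0.1849] in deck mm [  4.7  60.3 100. ]
pitch 29.57 far 4.77 side -0.62 psi err 0.009
tool move mm [-40.7 -14.   62.7] t 21.8 F [ 0.6  0.9 -7.8]
```

>>> play_rows(commands=[{"x":-21,"y":-7,"z":5,"spin":0.009},{"x":-21,"y":-7,"z":15,"spin":0},{"x":-3,"y":-3,"z":20,"spin":0},{"x":0,"y":0,"z":15,"spin":0},{"x":0,"y":0,"z":0,"spin":0}])

```text
time: 22.3
position: [0.5471, 0.0396, 0.1526]
tool_rot: [-0.016, 0.999, -0.004, 0.041]
ft_force: [-0.6, 0.6, -6.8]
grip_width: 0.0395
```

```bash
python3 place2.py .02
```

```text
base centre [0.5623 0.0401 0.1329] in deck mm [23.5 37.6 29.1]
pitch 29.5 far 4.7 side -0.55 psi err -0.0067
tool move mm [ 7.2  8.6 16.3] t 22.3 F [-0.6  0.6 -6.8]
```

>>> play_rows(commands=[{"x":5,"y":6,"z":3,"spin":-0.007},{"x":1,"y":1,"z":4,"spin":0},{"x":0,"y":0,"z":0,"spin":0}])

```text
time: 22.6
position: [0.5373, 0.0481, 0.1446]
tool_rot: [-0.02, 0.999, -0.004, 0.038]
ft_force: [0.7, 0.3, -5.9]
grip_width: 0.0394
```

```bash
python3 place2.py .01; python3 p.py c1
python3 - <<'E'
from h import *
import pickle
s=cams.camera("scene");pickle.dump(s,open("c1s.pkl","wb"))
im=s["img"][150:190,315:360,::-1]
cv2.imwrite("pics/c1s.png",cv2.resize(im,None,fx=14,fy=14,interpolation=cv2.INTER_CUBIC))
E
```

```text
base centre [0.5525 0.0487 0.1248] in deck mm [11.1 46.6 26.8]
pitch 29.18 far 4.38 side -0.5 psi err 0.0017
tool move mm [-2.3 -0.4 19. ] t 22.6 F [ 0.7  0.3 -5.9]
[0.5373 0.0481 0.1446] [ 0.7  0.3 -5.9] far 4.377316009159338
```

View pics/c1.png

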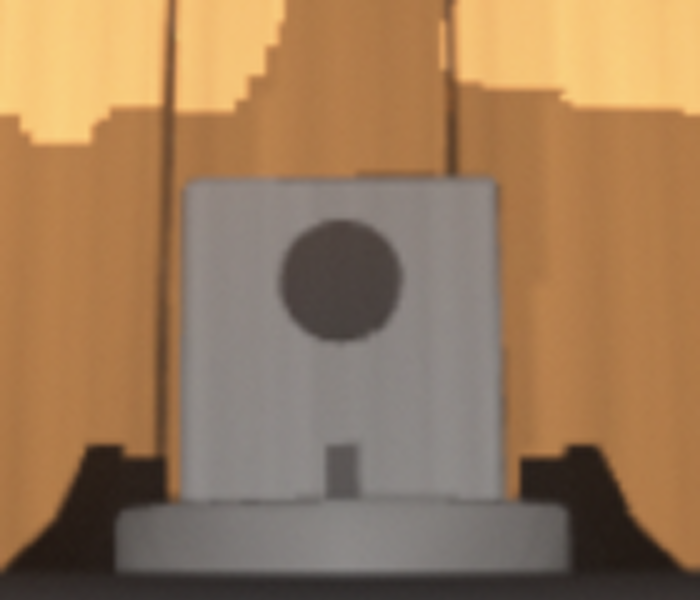

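View pics/c1s.png

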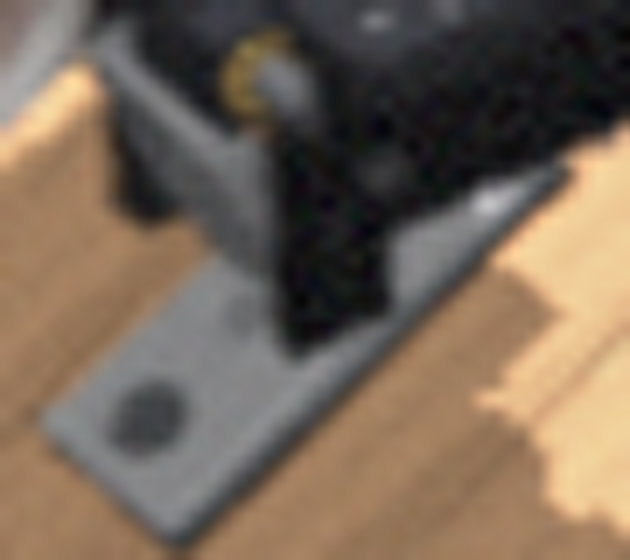

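Run:
```python
from h import *
import pickle
w=pickle.load(open("c1.pkl","rb"))
for yb in (.022,.066):
    P=deckpts(.558,.0023,.096,.0386,np.array([(x,yb,0) for x in (-.085,-.07,-.06,-.05,-.03,-.02)]))
    print(yb,(((wproj(w,P)-[250,140]+.5)*5)-.5).round(0).tolist())
```

```text
0.022 [[192.0, -38.0], [189.0, 50.0], [186.0, 110.0], [184.0, 172.0], [180.0, 300.0], [179.0, 366.0]]
0.066 [[468.0, -37.0], [470.0, 50.0], [471.0, 111.0], [472.0, 173.0], [474.0, 301.0], [474.0, 367.0]]
```

>>> play_rows(commands=[{"x":-2,"y":-3.5,"z":5,"spin":0},{"x":0,"y":0,"z":8,"spin":0},{"x":0,"y":0,"z":6,"spin":0},{"x":0,"y":0,"z":0,"spin":0}])

```text
time: 23.1
position: [0.5435, 0.0438, 0.1263]
tool_rot: [-0.02, 0.999, -0.004, 0.041]
ft_force: [0.4, 0.7, -6.6]
grip_width: 0.0392
```

```bash
python3 place2.py .0; python3 p.py c2
```

```text
base centre [0.5588 0.0444 0.1066] in deck mm [ 7.3 42.1  8. ]
pitch 29.48 far 4.68 side -0.56 psi err 0.0017
tool move mm [ 3.2  4.  10.3] t 23.1 F [ 0.4  0.7 -6.6]
[0.5435 0.0438 0.1263] [ 0.4  0.7 -6.6] far 4.684306271217758
```

View pics/c2.png

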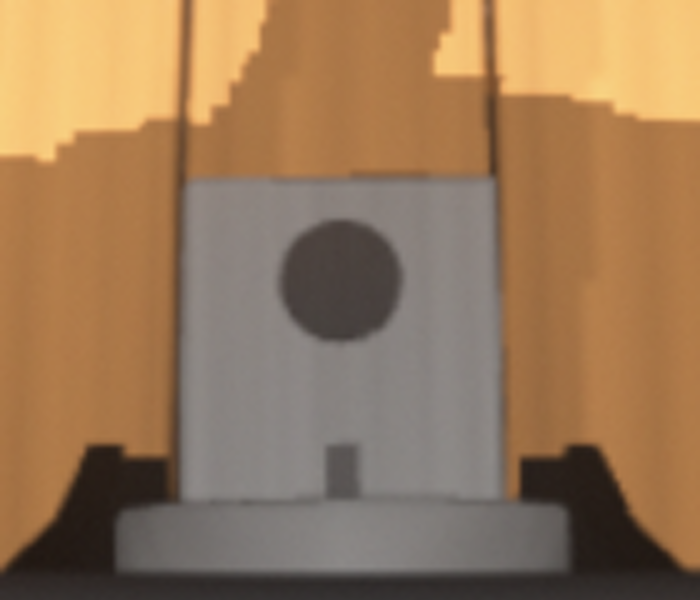

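>>> play_rows(commands=[{"x":2,"y":0,"z":4,"spin":0},{"x":0,"y":0,"z":2.5,"spin":0},{"x":0,"y":0,"z":0,"spin":0}])

```text
time: 23.45
position: [0.5421, 0.0436, 0.1193]
tool_rot: [-0.02, 0.999, -0.004, 0.041]
ft_force: [-0.6, -0.3, -6.8]
grip_width: 0.0392
```

```bash
python3 place2.py .0
```

```text
base centre [0.5574 0.0442 0.0996] in deck mm [ 2.6 41.9  2.6]
pitch 29.49 far 4.69 side -0.56 psi err 0.0015
tool move mm [1.3 4.1 3.4] t 23.45 F [-0.6 -0.3 -6.8]
```

>>> play_rows(commands=[{"x":0,"y":0,"z":1.5,"spin":0},{"x":0,"y":0,"z":0,"spin":0}])

```text
time: 23.65
position: [0.5423, 0.0436, 0.1177]
tool_rot: [-0.02, 0.999, -0.004, 0.041]
ft_force: [-0.4, 0.2, -5.8]
grip_width: 0.0395
```

>>> play_rows(commands=[{"x":0,"y":0,"z":1.5,"spin":0},{"x":0,"y":0,"z":0,"spin":0}])

```text
time: 23.85
position: [0.5426, 0.0436, 0.1163]
tool_rot: [-0.02, 0.999, -0.004, 0.041]
ft_force: [-0.1, -0.2, -6.3]
grip_width: 0.0392
```

>>> play_rows(commands=[{"x":0,"y":0,"z":1.5,"spin":0},{"x":0,"y":0,"z":0,"spin":0}])

```text
time: 24.05
position: [0.5429, 0.0436, 0.1148]
tool_rot: [-0.02, 0.999, -0.004, 0.042]
ft_force: [-0.1, 0.3, -6.9]
grip_width: 0.0394
```

>>> play_rows(commands=[{"x":0,"y":0,"z":1.2,"spin":0},{"x":0,"y":0,"z":0,"spin":0}])

```text
time: 24.25
position: [0.5431, 0.0436, 0.1136]
tool_rot: [-0.02, 0.999, -0.004, 0.042]
ft_force: [-0.6, 0.1, -6.8]
grip_width: 0.039
```

>>> play_rows(commands=[{"x":0,"y":0,"z":1.2,"spin":0},{"x":0,"y":0,"z":0,"spin":0}])

```text
time: 24.45
position: [0.5434, 0.0436, 0.1126]
tool_rot: [-0.02, 0.999, -0.004, 0.042]
ft_force: [-1.4, -0.6, -5.0]
grip_width: 0.0395
```

```bash
python3 place2.py .0
```

```text
base centre [0.5587 0.0442 0.0929] in deck mm [ 0.5 41.8 -3.8]
pitch 29.6 far 4.8 side -0.57 psi err 0.0016
tool move mm [ 2.   4.1 -3.3] t 24.45 F [-1.4 -0.6 -5. ]
```

>>> play_rows(commands=[{"x":0,"y":0,"z":1.2,"spin":0},{"x":0,"y":0,"z":0,"spin":0}])

```text
time: 24.65
position: [0.5437, 0.0436, 0.1121]
tool_rot: [-0.02, 0.999, -0.004, 0.042]
ft_force: [-1.5, -1.0, -2.3]
grip_width: 0.0391
```

>>> play_rows(commands=[{"x":0,"y":0,"z":1.2,"spin":0},{"x":0,"y":0,"z":0,"spin":0}])

```text
time: 24.85
position: [0.5439, 0.0436, 0.1117]
tool_rot: [-0.02, 0.999, -0.004, 0.043]
ft_force: [-2.8, 0.2, 0.1]
grip_width: 0.039
```

```bash
python3 place2.py .0;  python3 p.py d1
python3 - <<'E'
from h import *
s=cams.camera("scene")
im=s["img"][150:195,310:360,::-1]
cv2.imwrite("pics/d1s.png",cv2.resize(im,None,fx=13,fy=13,interpolation=cv2.INTER_CUBIC))
E
```

```text
base centre [0.5592 0.0442 0.092 ] in deck mm [ 0.5 41.8 -4.9]
pitch 29.68 far 4.88 side -0.58 psi err 0.0017
tool move mm [ 2.5  4.1 -4.2] t 24.85 F [-2.8  0.2  0.1]
[0.5439 0.0436 0.1117] [-2.8  0.2  0.1] far 4.877970926602346
```

View pics/d1s.png

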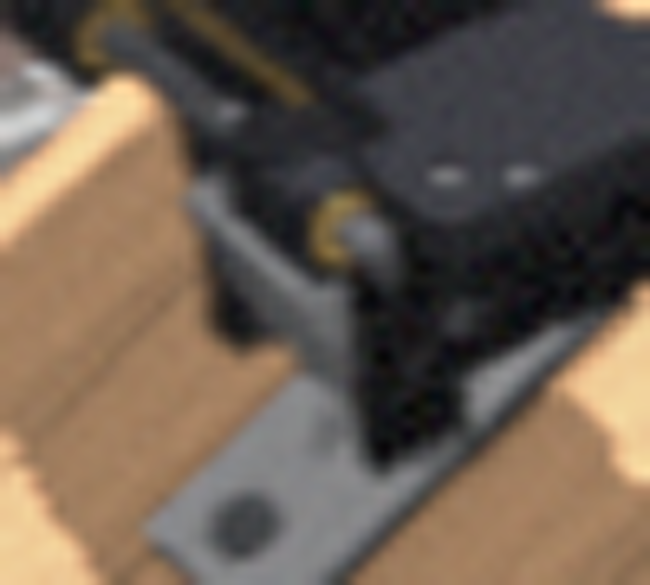

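View pics/d1.png

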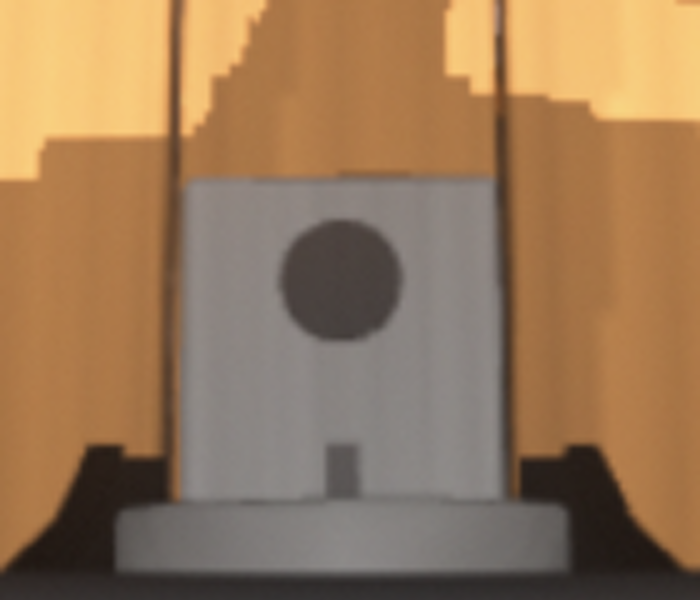

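>>> play_rows(commands=[{"x":0,"y":0,"z":0.8,"spin":0},{"x":0,"y":0,"z":0,"spin":0},{"x":0,"y":0,"z":0,"spin":0}], newtons=8)

```text
time: 25.25
position: [0.5441, 0.0436, 0.1115]
tool_rot: [-0.021, 0.999, -0.004, 0.043]
ft_force: [-2.8, 0.1, -0.3]
grip_width: 0.0401
```

>>> play_rows(commands=[{"x":0,"y":0,"z":0,"spin":0},{"x":0,"y":0,"z":0,"spin":0},{"x":0,"y":0,"z":0,"spin":0},{"x":0,"y":0,"z":0,"spin":0}], grip=0.75)

```text
time: 25.65
position: [0.5481, 0.043, 0.1125]
tool_rot: [-0.02, 0.999, -0.005, 0.047]
ft_force: [0.1, 0.0, 0.1]
grip_width: 0.0612
```

```bash
python3 p.py d2
```

```text
[0.5481 0.043  0.1125] [0.1 0.  0.1] far 5.421356932444698
```

View pics/d2.png

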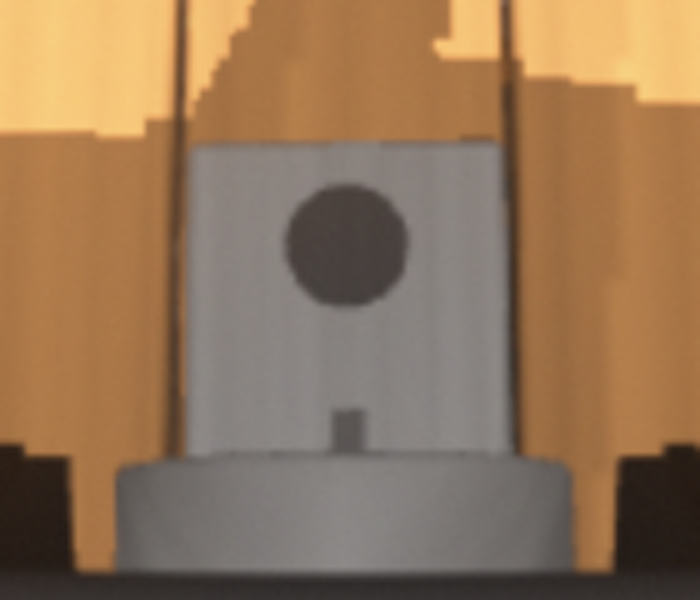

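>>> play_rows(commands=[{"x":-0.5,"y":0,"z":-8,"spin":0},{"x":-2,"y":0,"z":-20,"spin":0},{"x":-4,"y":0,"z":-40,"spin":0},{"x":-4,"y":0,"z":-45,"spin":0},{"x":40,"y":0,"z":-30,"spin":0},{"x":45,"y":40,"z":0,"spin":0},{"x":30,"y":45,"z":0,"spin":0},{"x":0,"y":45,"z":0,"spin":0}])

```text
time: 26.5
position: [0.431, 0.1638, 0.2525]
tool_rot: [-0.014, 0.999, -0.006, 0.052]
ft_force: [1.1, 0.0, -0.1]
grip_width: 0.065
```

>>> play_rows(commands=[{"x":0,"y":45,"z":0,"spin":0},{"x":0,"y":45,"z":0,"spin":0},{"x":0,"y":0,"z":0,"spin":0}])

```text
time: 26.8
position: [0.4266, 0.2612, 0.2547]
tool_rot: [-0.017, 0.998, -0.004, 0.056]
ft_force: [1.3, -0.1, 0.4]
grip_width: 0.0653
```

Run:
```python
from h import *
s=cams.camera("scene");t=cams.camera("top")
cv2.imwrite("pics/e_s.png",big(s["img"],(350,200),160,5));cv2.imwrite("pics/e_t.png",big(t["img"],(318,160),200,4))
print(robot.get_obs()["time"],robot.get_obs()["position"])
```

```text
26.9 [0.42640405 0.25732779 0.25402302]
```

View pics/e_s.png

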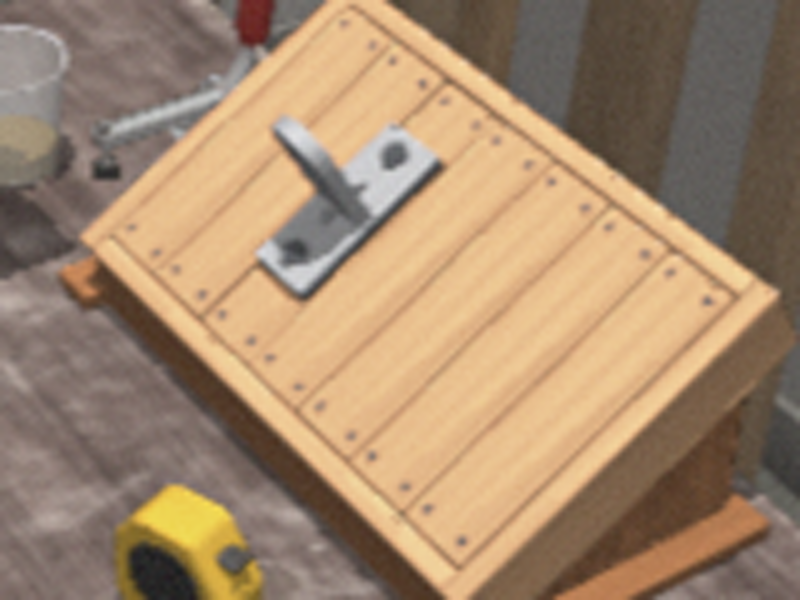

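View pics/e_t.png

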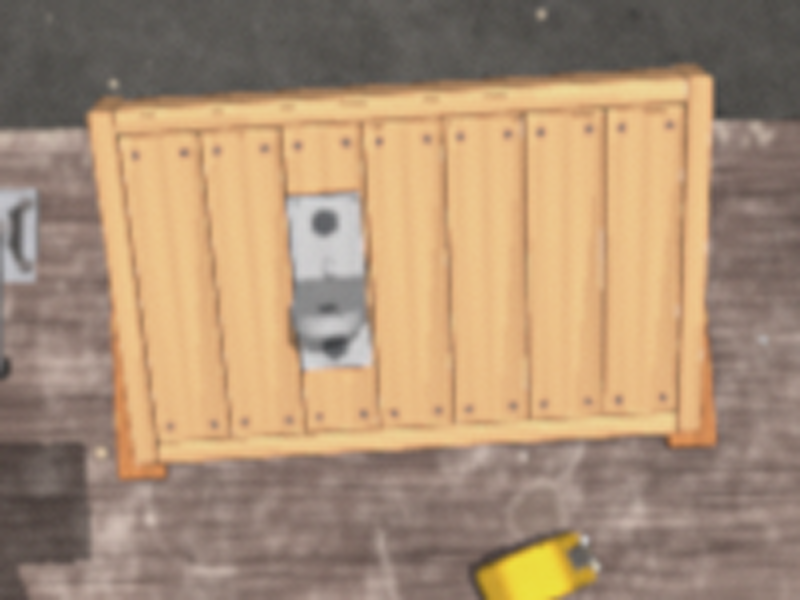

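```bash
python3 -c "
from rig import robot
print(robot.get_obs()['ft_force']);print(robot.hand_in())"
```

```text
[ 0.68696521 -0.49215666  0.82007532]
the job is handed in; nothing more can be done
None
```

The steel foot is lying flat on a firm board, its long side up the slope. I handed the job in at about 27 s of the 54 s allowed. The hand-in gives no verdict.

- **Finding the rafter:** Pressed with shut fingers, the middle board gave about 5 mm at 2 N. The boards at y = +44 and y = +88 mm held 7–8 N with only a fraction of a millimetre more give, so the rafter lies between those two. I did not press the other four boards. The hardest probe read about 8.7 N in total.
- **Tilting the foot:** The tool cannot be tilted, so I gripped the web across its 40 mm width. I tipped the foot by pressing its far end on the edge of the drawer cabinet. That came out at about 35°, so I pressed its near edge lightly on the bench to bring it back. The wrist fit then gave 29–30°, and the scene view agreed.
- **Placing:** I lowered it in steps of about 1 mm onto the y = +44 board. The force reading changed smoothly as the board took the weight, about 7 N, with about 1 mm of sink, and I then let go.
- **Last checks:** The final top and scene pictures show the foot lying flat. It sits between that board's two joints, parallel to them and about mid-length, with its whole base on the boards. The gripper was well clear. The tape measure and the cup look unmoved in the last pictures; the tape roll was not in that view, but nothing went near it.
- **Disagreements:**
  - The scene camera put heights about 13 mm too low, so I relied on the top and wrist cameras.
  - The wrist picture and my roof model differed by about 3 mm in y, and I followed the picture.
  - Contact came about 3 mm lower than worked out.
  - The tool drifted up to about 5° off vertical, which I allowed for in the tilt.

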